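# Pack the second-hand tool set back into its foam drawer and shut it

## Robot

A 7-joint arm with a two-finger parallel gripper is mounted at the origin on the work surface. World frame = base frame: x ahead of the robot, y to its left, z up, the work surface at z = 0. Lengths are in mm, angles in rad, forces in N, time in s.
With the tool pointing down it reaches from about 425 to 1025 mm from the base axis. Payload 9.4 kg.
Tool frame: the origin (TCP) lies at the centre of the arm's flange, where the gripper is bolted on; the fingertips stand 173 mm ahead of it and the grasp point (between the pads) lies 155 mm ahead of it; z points along the fingers, x is the direction in which the jaws open and shut, and the axes are right-handed (so a half turn about z gives the same grasp; the last joint's range is limited). The gripper opens to 85 mm and grips with 20 to 120 N. Pads are 22 mm wide; open, the fingers measure 114 mm over their backs; the gripper's body (76 mm by 85 mm) begins 54 mm behind the grasp point. The pads swing forward as they close: fully open they stand 13 mm farther back than shut.
Start: joints at [-1.285, 0.599, -0.003, 1.599, 0.002, 0.943, -0.08], TCP at [257.294, 677.808, 404.675] pointing down, gripper open.
Joint ranges: [-2.57, 2.57], [-0.35, 1.97], [-1.29, 1.29], [0.11, 2.56], [-1.05, 4.19], [0.11, 1.86], [-2.63, 2.63]. Speed limits (rad/s): [2.22, 2.22, 3.01, 3.01, 3.14, 3.14, 3.14].

## Interface

Orientations are given as a rotation vector (axis times angle).
In Python, from workcell import r gives the robot as it stands.
- The arm moves only by the tool jog_arm, never from a script. Its argument "steps" is a list of rows, each an object with "fingers": the finger opening in mm, from 0 to 85.4; "offset": the shift along the world's x, y, z in mm, a list of three; "spin": the turn about the world's z in degrees. In form: [{"fingers": fingers, "offset": [tx, ty, tz], "spin": spin}, ...]. A call has 1 to 5 rows; each row shifts and turns the pose as measured when the row begins; what a row does not reach is not made up. A row lasts 1/8 s, in which the tool goes at most 62.5 mm and 10.7 degrees, less where a joint would pass 70% of its speed; a pose out of reach is approached as far as the arm can. A call is refused whole if a number of a shift passes 62.5 or a number of a turn 10.7, either way. A call with a gripper value outside its range is refused whole. The fingers move at their own pace and stop on an object; "newtons" is the grip in N (left out, the last holds). Time passes only in rows, so rows that do not move let the fingers close. It gives the time, the measured TCP pose, the force and the opening at its end, in the units of the state.
- r.read_state(): the state, without advancing time (a new reading comes with each control period).
- r.snapshot(name): name is "side" or "top" or "wrist"; returns the picture (480x640x3 uint8, red, green, blue); there is no depth.
- r.camera_params(name): a dict with "K" (3x3 intrinsics, pixels), "position" and "rotation" of the camera in the world; the wrist camera has in their place "tool_from_camera" (4x4, takes a point from camera to tool coordinates, whose origin is the TCP and whose axes are the tool frame's). Camera axes: x right, y down, z forward; pixel columns grow to the right and rows downward; lengths in mm; the calibration is good to about 2 mm. A picture is of the moment at which its call begins: read the wrist's pose just before it. camera_params takes no time and is no camera call.
- r.hand_in(): hands the job in, once; it reports no verdict.
The state is a dict: "time": time; "joint_pos": joint angles; "joint_vel": joint speeds; "tau": joint torques, N m; "tcp_pos": TCP position; "tcp_rot": TCP orientation; "contact_force": force on the tool from outside, world axes, zero at the start; "moment": the same for the moment, N m; "gripper_width": finger opening in mm.
Only numpy, scipy, OpenCV 4.12 (cv2) and the standard library are available. Lean on these libraries where they do the work, as an engineer would, in place of code of your own. Each camera call takes 0.05 s, during which the arm holds its last target.

## Task

Complete the tool set in the open upper drawer of the blue chest: lay the green-handled pliers, which lie loose on the table, into their cut-out in the foam the way round that fits, and press both the pliers and the orange-handled wrench, which only stands proud in its own cut-out, fully home in the foam. Then push the drawer fully shut with both tools in it, without disturbing the mug, jar, carton or bottle.

Things in the scene. Friction and masses are not known exactly. Their poses are not given: they have to be found in the camera images.
- pliers: Loose pliers lying flat, green round handles, steel jaws, 164 mm long, 0.17-0.34 kg. Origin on the underside, x along the tool to the jaws, z up. Jaws: x 25 to 75 mm, 20 wide, from 3 to 17 mm high. Two 18 mm round handles, x -9 to -89 mm, spreading to 56 wide over both from x -40 on, 18 high.
- pliers_block (a point): Middle of the top face of the pliers' steel centre block, the place to grasp and press: 8 mm towards the jaws from the pliers' origin and 20 mm above its underside. The block is 34 mm long (x), 28 mm wide (y) with flat sides, and 20 mm thick.
- wrench: Loose wrench, orange handle, steel head, 170 mm long, 20 mm thick, flat top, 0.18-0.36 kg. Origin on the underside, x along the tool to the head, z up. Handle x -85 to 33 mm, 24 wide; head x 35 to 85 mm, 50 wide. It stands the right way round in its own pocket, 12 mm higher than it should; press it down near its origin.
- pliers_pocket (a point): Where the pliers' origin and axes are when fully home (x to the jaw end, z up; moves with the drawer); 18 mm below the foam's top. The pocket has the pliers' outline with 2.5 mm to spare each side; beside the centre block it is 84 mm wide and 19 mm deep as finger room. Home, the pliers' top is 20 mm above this point, 2 mm above the foam.
- pliers_floor_top (a point): Middle of the yellow foam floor of the pliers' pocket. It starts 12 mm above point pliers_pocket (6 mm below the foam's top), so pliers laid in sit only 6 mm deep, 14 mm proud. It gives way at about 8 N, by 12 mm in all, and stays where it is pressed. The wrench's pocket floor behaves in the same way.
- wrench_pocket (a point): Where the wrench's origin and axes are when fully home (x to the head end, z up; moves with the drawer); 18 mm below the foam's top. Same kind of floor as the pliers' pocket: 12 mm of travel at about 8 N, stays down. Home, the wrench's top is 20 mm above this point, 2 mm above the foam.
- drawer_front (a point): Middle of the front edge of the aluminium lip at the top of the upper drawer's front; x is the direction of shutting, y along the lip, z up. Lip: 280 long, 9 high, 13 mm out from the grey front panel (296 wide, 75 to 125 mm above the table). Lip about 120 mm above the table; chest 140 high, 320 wide, fixed. Shut, the lip stands 14 mm out from the chest.
- drawer (a joint): Upper drawer, m: 0 = wide open (as found), 0.200 = fully shut, sliding along the x of drawer_front; it takes about 3 N and stays where it is left. The drawer only clears the chest's top when both tools are pressed home.
- mug: Bystander: blue mug, 80 mm across, 90 mm high, origin under its middle.
- jar: Bystander: amber glass jar with a white cap, 72 mm across, 100 mm high, origin under its middle.
- carton: Bystander: closed cardboard carton 120 x 90 x 60 mm high, origin under its middle.
- bottle: Bystander: green glass bottle, 66 mm across, 160 mm high, origin under its middle.
Mind the look-alikes: they are no part of the job. There is more than one size of the pliers; the job needs the smaller.

How it is judged (in metres and radians):
On the way, in this order (a step that is already met when the one before it is completed fails the run):
1. both tools are fully home in their foam pockets while the drawer is still open (z of pliers in the frame of pliers_pocket below 0.004 m and horizontal distance between pliers and pliers_pocket below 0.008 m and z of wrench in the frame of wrench_pocket below 0.004 m and horizontal distance between wrench and wrench_pocket below 0.008 m and value of joint drawer below 0.1 m), for 0.2 s.
2. the drawer is pushed shut (value of joint drawer above 0.194 m), for 0.2 s.
At the end, for the whole second after the job is handed in: Pliers and wrench each lie in their own pocket, flat (within 0.06 rad), no more than 4 mm above fully home and within 8 mm of the pocket's place; the pliers point along their pocket within 0.12 rad; the drawer is shut to within 6 mm; everything at rest and released (z of pliers in the frame of pliers_pocket below 0.004 m and horizontal distance between pliers and pliers_pocket below 0.008 m and angle between each of pliers, wrench's own z axis and vertical below 0.06 rad and angle between the x axis of pliers and the x axis of pliers_pocket, either way round below 0.12 rad and z of wrench in the frame of wrench_pocket below 0.004 m and horizontal distance between wrench and wrench_pocket below 0.008 m and value of joint drawer above 0.194 m and linear speed of each of pliers, wrench below 0.02 m/s); the robot touches nothing.
It fails at once if mug, jar, carton or bottle shifted by more than 30 mm or knocked over (distance of any of mug, jar, carton, bottle from where it was at the start of the episode above 0.03 m or angle between any of mug, jar, carton, bottle's own z axis and vertical above 0.4 rad).
It also fails if it takes over 64 s, if anything falls off the work surface, if the arm or the gripper's body presses on something with over 40 N, if the wrist force passes 120 N, or if a joint passes its speed limit or range.

## Working session

There is one attempt and no reset: what is moved stays moved. The work goes in short steps, Python scripts to look and compute and a tool call to move; the robot and the scene stay as the last step left them, time stands still between calls to the robot, and variables do not carry over. Pictures are saved under pics/ and viewed, and the job is handed in when it is done.

Besides the shell and the picture viewer there is one more tool, called after "Request:" by a JSON object that holds its "method" and its "body", one argument or row to a line. jog_arm: Moves the arm, as the interface text tells. Its arguments: {"type":"object","properties":{"steps":{"type":"array","items":{"type":"object","properties":{"fingers":{"type":"number"},"offset":{"type":"array","items":{"type":"number"}},"spin":{"type":"number"}}}},"newtons":{"type":"number"}},"required":["steps"]}

```bash
mkdir -p pics; ls; python3 - <<'E'
from workcell import r
import cv2,numpy as np
s=r.read_state();print(s)
for n in("side","top","wrist"):
    im=r.snapshot(n);cv2.imwrite(f"pics/{n}0.png",im[:,:,::-1]);p=r.camera_params(n);print(n,{k:np.round(v,3).tolist() for k,v in p.items()})
E
```

```text
pics
{'time': 0.0, 'joint_pos': array([-1.28468895,  0.60016498, -0.00251855,  1.60015579,  0.00181859,
        0.94289888, -0.07979231]), 'joint_vel': array([ 0.00075956,  0.00261002,  0.0003947 , -0.00090308, -0.00075815,
       -0.0015944 , -0.000469  ]), 'tau': array([-1.63796074e-03, -7.76455593e+01,  1.56459041e+00, -2.58008999e+01,
        1.23258331e-02,  8.99568811e-03,  2.83029186e-05]), 'tcp_pos': array([257.23613045, 677.60853059, 403.77904899]), 'tcp_rot': array([ 2.58483561e+00,  1.78368876e+00, -1.93053504e-03]), 'contact_force': array([-0.25553804, -0.19126617,  0.63817441]), 'moment': array([ 0.02378975, -0.04190742,  0.01812835]), 'gripper_width': 85.17073812999749}
side {'K': [[568.935, 0.0, 318.968], [0.0, 568.935, 245.39], [0.0, 0.0, 1.0]], 'position': [-191.312, -776.357, 1403.831], 'rotation': [-2.356, 0.861, -0.315]}
top {'K': [[615.338, 0.0, 318.544], [0.0, 615.338, 243.419], [0.0, 0.0, 1.0]], 'position': [302.74, -21.55, 1632.284], 'rotation': [-2.156, 2.159, -0.127]}
wrist {'K': [[352.051, 0.0, 325.783], [0.0, 352.051, 240.057], [0.0, 0.0, 1.0]], 'tool_from_camera': [[1.0, -0.001, -0.001, 0.305], [0.001, 0.945, 0.327, -85.328], [0.001, -0.327, 0.945, 30.677], [0.0, 0.0, 0.0, 1.0]]}
```

View pics/top0.png

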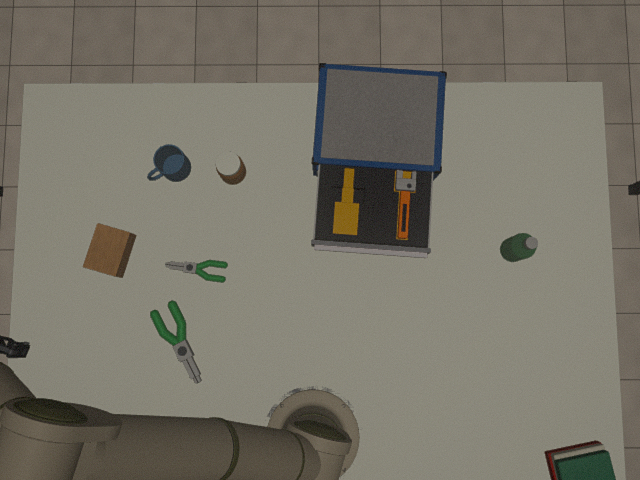

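View pics/side0.png

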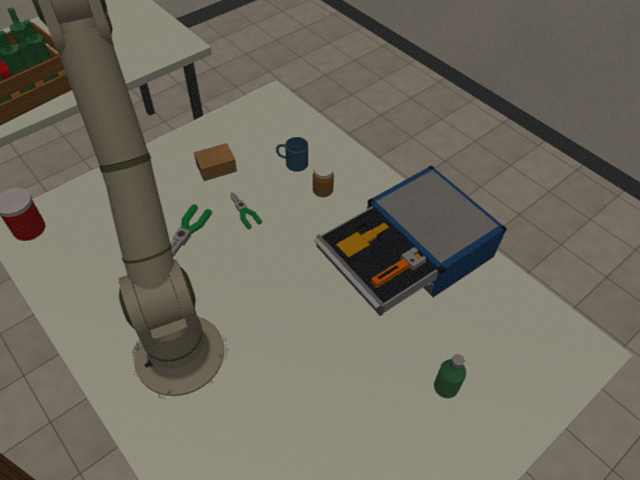

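View pics/wrist0.png

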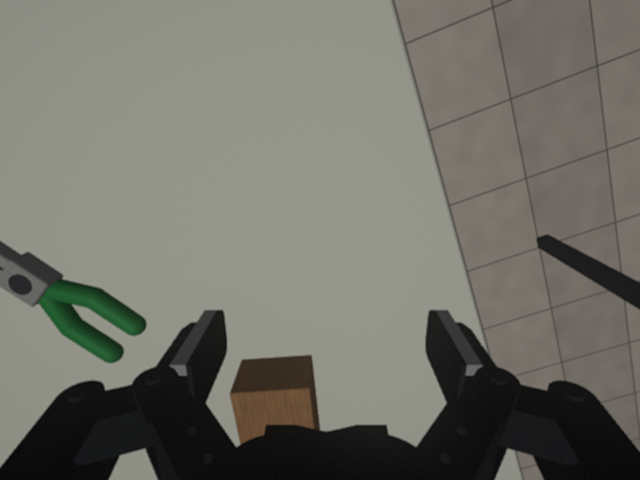

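The top view shows the small pliers at about (165–228, 270) with jaws towards +y. The large look-alike is at about (178, 340), the yellow pliers pocket at about (347, 200) and the wrench at about (404, 205). I'll zoom in and measure.

```bash
cat > h.py <<'E'
import numpy as np,cv2
from scipy.spatial.transform import Rotation as R
from workcell import r
def cam(n,s=None):
    p=r.camera_params(n);K=np.array(p["K"])
    if n=="wrist":
        s=s or r.read_state();T=np.array(p["tool_from_camera"]);Rt=R.from_rotvec(s["tcp_rot"]).as_matrix()
        return K,Rt@T[:3,3]+s["tcp_pos"],Rt@T[:3,:3]
    rot=np.array(p["rotation"]);M=R.from_rotvec(rot).as_matrix() if rot.size==3 else rot
    return K,np.array(p["position"]),M
def cast(c,uv,z):
    K,P,M=c;uv=np.atleast_2d(np.array(uv,float));d=np.c_[uv,np.ones(len(uv))]@np.linalg.inv(K).T@M.T
    return P+d*((z-P[2])/d[:,2])[:,None]
def proj(c,X):
    K,P,M=c;q=(np.atleast_2d(X)-P)@M@K.T;return q[:,:2]/q[:,2:]
E
python3 - <<'E'
from h import *
im=cv2.imread("pics/top0.png");s=cv2.imread("pics/side0.png")
a=cv2.resize(im[140:270,300:450],None,fx=4,fy=4,interpolation=2)
b=cv2.resize(im[245:295,155:240],None,fx=5,fy=5,interpolation=2)
c=cv2.resize(s[200:320,310:450],None,fx=4,fy=4,interpolation=2)
cv2.imwrite("pics/a.png",a);cv2.imwrite("pics/b.png",b);cv2.imwrite("pics/c.png",c)
C=cam("top");hsv=cv2.cvtColor(im,cv2.COLOR_BGR2HSV)
# small pliers
roi=np.zeros(im.shape[:2],np.uint8);roi[250:295,155:240]=1
g=cv2.inRange(hsv,(50,100,50),(80,255,255))*roi
y,x=np.nonzero(g);print("green",cast(C,[x.mean(),y.mean()],9))
bg=im[285,170].astype(int);print(bg)
m=((np.abs(im.astype(int)-bg).sum(2)>60)&(roi>0)).astype(np.uint8)
cn=max(cv2.findContours(m,0,2)[0],key=cv2.contourArea);rr=cv2.minAreaRect(cast(C,cn[:,0],10)[:,:2].astype(np.float32));print(rr,cv2.boxPoints(rr))
for nm,lo,hi in(("yel",(20,150,80),(30,255,255)),("or",(8,150,80),(18,255,255))):
    roi[:]=0;roi[160:260,310:440]=1
    mm=cv2.inRange(hsv,lo,hi)*roi
    for cn in cv2.findContours(mm,0,2)[0]:
        if cv2.contourArea(cn)>20:
            rr=cv2.minAreaRect(cast(C,cn[:,0],113)[:,:2].astype(np.float32));print(nm,cv2.contourArea(cn),rr,cv2.boundingRect(cn))
E
```

```text
green [[430.08859422 269.23021317   9.        ]]
[126 138 141]
((434.52117919921875, 309.0751953125), (164.13427734375, 57.98557662963867), 82.76830291748047) [[395.42825 231.31055]
 [452.95255 224.01123]
 [473.6141  386.83984]
 [416.0898  394.13916]]
yel 33.0 ((663.3380126953125, -238.86793518066406), (17.640926361083984, 15.528482437133789), 88.96927642822266) (403, 171, 8, 7)
yel 1010.5 ((595.17578125, -87.42884063720703), (60.64981460571289, 167.74725341796875), 86.4257583618164) (333, 168, 26, 67)
or 445.0 ((559.1489868164062, -227.9351348876953), (28.250200271606445, 123.31645965576172), 85.3829574584961) (396, 191, 15, 49)
```

View pics/a.png

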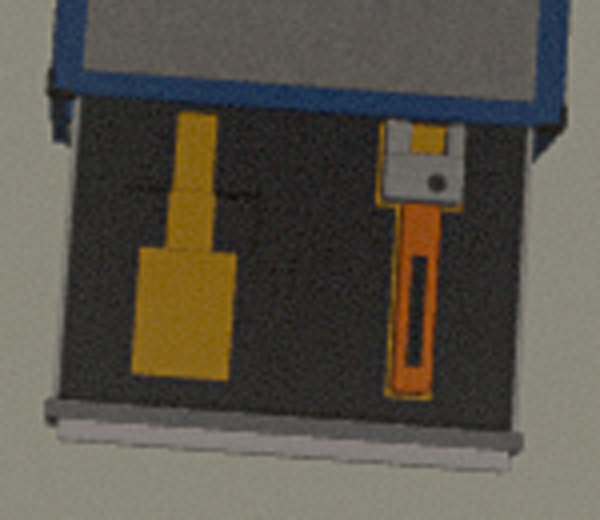

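View pics/b.png

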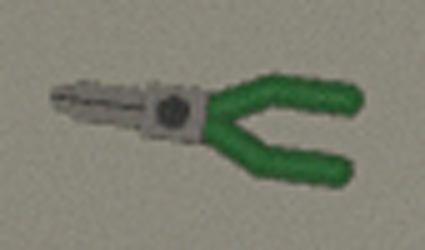

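View pics/c.png

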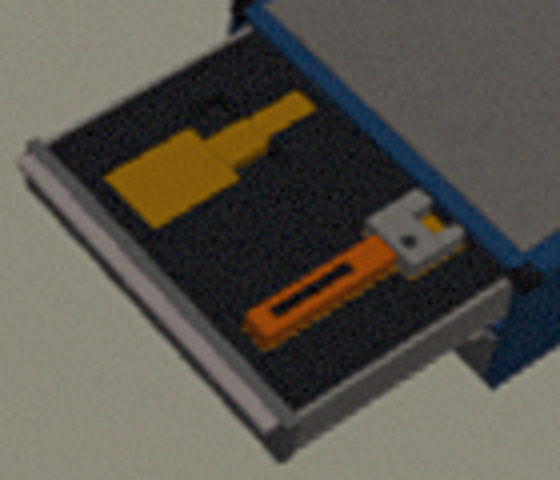

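```bash
python3 - <<'E'
from h import *
from scipy.optimize import least_squares
def corners(n,lo=(20,150,60),hi=(30,255,255)):
    im=cv2.imread(f"pics/{n}0.png");hsv=cv2.cvtColor(im,cv2.COLOR_BGR2HSV);m=cv2.inRange(hsv,lo,hi)
    roi=np.zeros(m.shape,np.uint8)
    if n=="top": roi[160:260,310:380]=1
    else: roi[210:270,330:392]=1
    cn=max(cv2.findContours(m*roi,0,2)[0],key=cv2.contourArea)
    return cn[:,0]
ct,cs=corners("top"),corners("side");T,S=cam("top"),cam("side")
print(cv2.boundingRect(cs))
for z in (95,100,105,108,111,114,117,120):
    out=[]
    for c,p in((T,ct),(S,cs)):
        rr=cv2.minAreaRect(cast(c,p,z)[:,:2].astype(np.float32));out.append([np.round(rr[0],1),np.round(rr[1],1),round(rr[2],1)])
    print(z,out)
# lip ends in top image
print(cast(T,[[311.5,242],[430,256],[314.5,250],[427,257.5]],120))
print(cast(T,[[313,163],[441,171]],140))
w=cast(T,[[396,238],[408,241],[396,191],[414,191.5]],125);print(w)
s=r.read_state();print(R.from_rotvec(s["tcp_rot"]).as_matrix().round(3))
E
```

```text
(336, 223, 53, 34)
95 [[array([598.6, -88.3]), array([ 61.5, 169.7]), 86.4], [array([605.8, -75.6]), array([ 60.2, 169.9]), 86.8]]
100 [[array([597.7, -88.1]), array([ 61.3, 169.2]), 86.4], [array([602.7, -78.3]), array([ 59.9, 169.3]), 86.8]]
105 [[array([596.7, -87.8]), array([ 61.1, 168.6]), 86.4], [array([599.7, -81. ]), array([ 59.7, 168.6]), 86.8]]
108 [[array([596.1, -87.7]), array([ 61. , 168.3]), 86.4], [array([597.9, -82.6]), array([ 59.6, 168.2]), 86.8]]
111 [[array([595.6, -87.6]), array([ 60.9, 168. ]), 86.4], [array([596. , -84.2]), array([ 59.4, 167.9]), 86.8]]
114 [[array([595. , -87.5]), array([ 60.7, 167.6]), 86.4], [array([594.2, -85.8]), array([ 59.3, 167.5]), 86.8]]
117 [[array([594.4, -87.3]), array([ 60.6, 167.3]), 86.4], [array([592.4, -87.4]), array([ 59.2, 167.1]), 86.8]]
120 [[array([593.8, -87.2]), array([ 60.5, 167. ]), 86.4], [array([590.6, -89. ]), array([ 59. , 166.7]), 86.8]]
[[ 490.17243742    0.5105547   120.        ]
 [ 454.81785486 -291.97719769  120.        ]
 [ 470.22684101   -6.90651071  120.        ]
 [ 451.11178956 -284.49251249  120.        ]]
[[ 685.30629966   -3.51520069  140.        ]
 [ 664.30670778 -320.55507251  140.        ]]
[[ 499.12267231 -208.21894221  125.        ]
 [ 491.60277146 -237.69383679  125.        ]
 [ 617.24913879 -210.18196826  125.        ]
 [ 615.8864595  -254.99618706  125.        ]]
[[ 0.355  0.935 -0.   ]
 [ 0.935 -0.355 -0.001]
 [-0.001  0.    -1.   ]]
```

Request:
{"method": "jog_arm", "body": {
  "steps": [
    {"fingers": 85,"offset": [22,-44,0],"spin": -9.5},
    {"fingers": 85,"offset": [22,-44,0],"spin": -9.5},
    {"fingers": 85,"offset": [22,-44,0],"spin": -9.5},
    {"fingers": 85,"offset": [22,-44,0],"spin": -9.5},
    {"fingers": 85,"offset": [22,-44,0],"spin": -9.5}
  ],
  "newtons": 60
}}

```text
time: 0.78
tcp_pos: [366.5, 454.2, 402.0]
tcp_rot: [-3.089, -0.562, 0.004]
contact_force: [0.6, -0.3, -0.3]
gripper_width: 84.9
```

Request:
{"method": "jog_arm", "body": {
  "steps": [
    {"fingers": 85,"offset": [22,-44,-10],"spin": -9.5},
    {"fingers": 85,"offset": [22,-44,-10],"spin": -9.5},
    {"fingers": 85,"offset": [22,-44,-10],"spin": -9.5},
    {"fingers": 85,"offset": [0,0,0],"spin": 0}
  ]
}}

```text
time: 1.27
tcp_pos: [435.4, 314.2, 371.7]
tcp_rot: [-3.13, 0.253, 0.0]
contact_force: [-0.4, 1.0, -0.9]
gripper_width: 84.9
```

```bash
cat > lookp.py <<'E'
from h import *
import sys
s=r.read_state();C=cam("wrist",s);rgb=r.snapshot("wrist");im=rgb[:,:,::-1].copy();cv2.imwrite(sys.argv[1],im)
print(s["tcp_pos"].round(1),"yaw",np.degrees(np.arctan2(*R.from_rotvec(s["tcp_rot"]).as_matrix()[[1,0],0])).round(2),s["contact_force"].round(1),s["gripper_width"].round(1))
hsv=cv2.cvtColor(im,cv2.COLOR_BGR2HSV);np.set_printoptions(suppress=True)
g=cv2.inRange(hsv,(50,100,30),(85,255,255))
for cn in cv2.findContours(g,0,2)[0]:
    if cv2.contourArea(cn)>300: print(cv2.contourArea(cn),cv2.boundingRect(cn),cv2.minAreaRect(cast(C,cn[:,0],9)[:,:2].astype(np.float32)))
E
python3 lookp.py pics/w1.png
```

```text
Traceback (most recent call last):
  File "lookp.py", line 4, in <module>
    print(s["tcp_pos"].round(1),"yaw",np.degrees(np.arctan2(*R.from_rotvec(s["tcp_rot"]).as_matrix()[[1,0],0])).round(2),s["contact_force"].round(1),s["gripper_width"].round(1))
                                                                                                                                                     ^^^^^^^^^^^^^^^^^^^^^^^^
AttributeError: 'float' object has no attribute 'round'
```

View pics/w1.png

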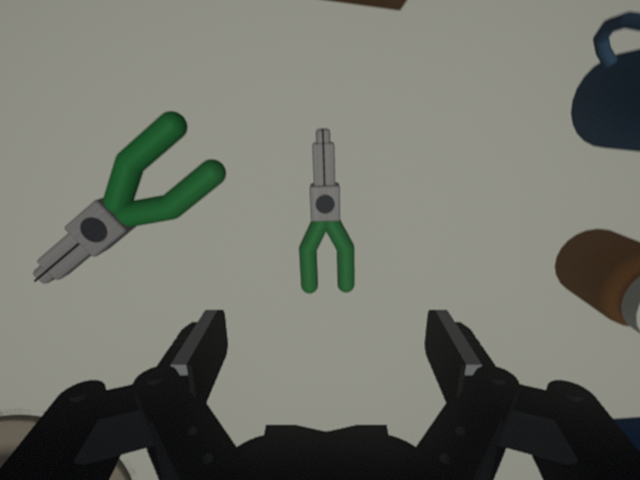

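The wrist view shows the small pliers with the block at about (325, 203), the jaw tip at (323, 129) and the handle ends at y≈291.

```bash
sed -i 's/s\["gripper_width"\].round(1)/round(float(s["gripper_width"]),1)/' lookp.py; python3 lookp.py pics/w1b.png; python3 - <<'E'
from h import *
C=cam("wrist")
im=cv2.imread("pics/w1b.png");hsv=cv2.cvtColor(im,cv2.COLOR_BGR2HSV)
m=(((im.max(2).astype(int)-im.min(2))>60)|(np.abs(im.astype(int)-im[300,260].astype(int)).sum(2)>45)).astype(np.uint8)
m[:110]=0;m[300:]=0;m[:,:280]=0;m[:,380:]=0
cn=max(cv2.findContours(m,0,2)[0],key=cv2.contourArea)
print(cv2.minAreaRect(cast(C,cn[:,0],10)[:,:2].astype(np.float32)))
m[222:]=0;m[:186]=0
print("bbox block rows cols",np.nonzero(m.any(0))[0][[0,-1]],np.nonzero(m.any(1))[0][[0,-1]])
P=cast(C,[[325,202],[310.5,184],[339,184],[339,221],[311,221]],20);print(P.round(1),P[1:].mean(0))
print(cast(C,[[322.5,129]],13),cast(C,[[309,291],[346,291]],9))
E
```

```text
[434.7 316.2 371.9] yaw -9.0 [-0.2  0.5  0. ] 85.1
2002.5 (301, 224, 53, 71) ((426.7608337402344, 266.00885009765625), (76.46179962158203, 52.832950592041016), 82.38203430175781)
5712.5 (105, 115, 122, 113) ((281.56842041015625, 370.2214050292969), (116.50318145751953, 75.08805847167969), 27.411670684814453)
((432.0481872558594, 310.7811584472656), (164.6331787109375, 56.56489562988281), 82.6670150756836)
bbox block rows cols [310 341] [186 221]
[[434.1 330.   20. ]
 [423.6 348.6  20. ]
 [449.4 344.6  20. ]
 [444.4 309.8  20. ]
 [418.1 313.9  20. ]] [433.85278046 329.22321985  20.        ]
[[441.89371556 394.22831431  13.        ]] [[402.28631506 235.92900078   9.        ]
 [440.70671231 229.93906457   9.        ]]
```

Request:
{"method": "jog_arm", "body": {
  "steps": [
    {"offset": [0,5,-45],"spin": 1.0,"fingers": 70},
    {"offset": [0,5,-45],"spin": 0.7,"fingers": 70},
    {"offset": [0,0,-45],"spin": 0,"fingers": 70},
    {"offset": [0,0,-40],"spin": 0,"fingers": 70},
    {"offset": [0,0,0],"spin": 0,"fingers": 70}
  ]
}}

```text
time: 2.0
tcp_pos: [431.4, 337.1, 193.6]
tcp_rot: [-3.124, 0.164, -0.0]
contact_force: [-0.6, -1.1, 0.1]
gripper_width: 70.1
```

Request:
{"method": "jog_arm", "body": {
  "steps": [
    {"offset": [3,-10,-15],"spin": -1.3,"fingers": 70},
    {"offset": [0,0,0],"spin": 0,"fingers": 70}
  ]
}}

```text
time: 2.25
tcp_pos: [434.6, 327.9, 179.8]
tcp_rot: [-3.12, 0.198, -0.003]
contact_force: [0.0, 0.1, 0.1]
gripper_width: 69.9
```

```bash
python3 lookp.py pics/w2.png
```

```text
[434.6 327.9 179.8] yaw -7.26 [0.  0.1 0.1] 69.9
3812.5 (275, 368, 109, 60) ((429.9990539550781, 283.730224609375), (36.09469985961914, 55.0657844543457), 81.55774688720703)
7247.0 (0, 240, 118, 118) ((310.3373718261719, 355.447265625), (82.32630920410156, 24.149032592773438), 27.267295837402344)
1026.5 (0, 138, 26, 63) ((318.73492431640625, 410.0288391113281), (25.248456954956055, 9.516343116760254), 66.55410766601562)
```

View pics/w2.png

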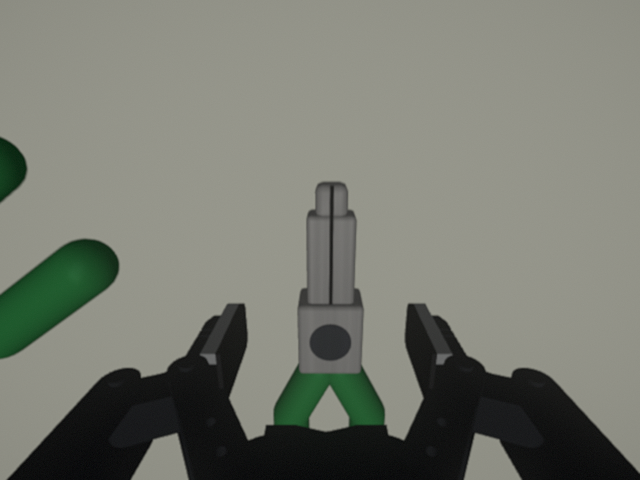

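The pads straddle the block at (330, 335). Closing.

Request:
{"method": "jog_arm", "body": {
  "steps": [
    {"offset": [0,0,-4],"spin": 0,"fingers": 40},
    {"offset": [0,0,0],"spin": 0,"fingers": 20},
    {"offset": [0,0,0],"spin": 0,"fingers": 15},
    {"offset": [0,0,0],"spin": 0,"fingers": 15},
    {"offset": [0,0,0],"spin": 0,"fingers": 15}
  ],
  "newtons": 60
}}

```text
time: 2.92
tcp_pos: [435.2, 329.2, 178.7]
tcp_rot: [-3.116, 0.196, -0.009]
contact_force: [0.7, -0.3, -2.3]
gripper_width: 26.4
```

Request:
{"method": "jog_arm", "body": {
  "steps": [
    {"offset": [0,0,0],"spin": 0,"fingers": 15},
    {"offset": [0,0,25],"spin": 0,"fingers": 15},
    {"offset": [0,0,40],"spin": 0,"fingers": 15},
    {"offset": [0,0,50],"spin": 0,"fingers": 15},
    {"offset": [0,0,0],"spin": 0,"fingers": 15}
  ]
}}

```text
time: 3.55
tcp_pos: [434.7, 329.0, 295.4]
tcp_rot: [-3.118, 0.196, -0.005]
contact_force: [0.5, 0.1, -2.7]
gripper_width: 26.5
```

```bash
python3 lookp.py pics/w3.png
```

```text
[434.7 329.  295.4] yaw -7.19 [ 0.5  0.1 -2.7] 26.5
2878.0 (282, 372, 88, 55) ((414.8701477050781, 179.35232543945312), (60.072662353515625, 79.66824340820312), 83.68698120117188)
9417.0 (47, 133, 157, 139) ((280.3380126953125, 369.0063171386719), (120.09867858886719, 75.90766143798828), 27.341327667236328)
```

View pics/w3.png

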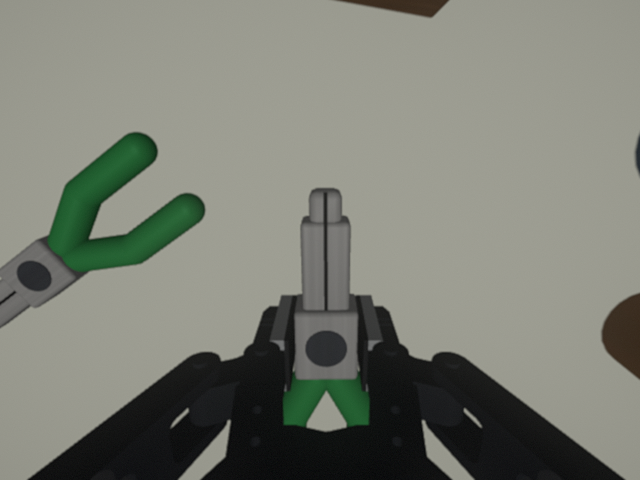

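```bash
python3 - <<'E'
from h import *
s=r.read_state();C=cam("wrist",s);Rt=R.from_rotvec(s["tcp_rot"]).as_matrix()
P=cast(C,[[326,348],[296,310],[357,310],[294.5,378],[358,378]],136.7);J=cast(C,[[325.5,188]],132)
print(((P-s["tcp_pos"])@Rt).round(1),((J-s["tcp_pos"])@Rt).round(1), Rt.round(3))
E
```

```text
[[ -1.    7.4 156.9]
 [-13.2 -10.7 157.2]
 [ 11.7 -10.7 157.2]
 [-14.8  22.8 156.7]
 [ 13.   22.8 156.7]] [[ -1.1 -59.9 162.6]] [[ 0.992 -0.125  0.002]
 [-0.125 -0.992  0.015]
 [-0.    -0.016 -1.   ]]
```

Request:
{"method": "jog_arm", "body": {
  "steps": [
    {"offset": [5,-20,30],"spin": -4,"fingers": 15},
    {"offset": [15,-38,20],"spin": -8.5,"fingers": 15},
    {"offset": [18,-42,10],"spin": -8.5,"fingers": 15},
    {"offset": [18,-42,0],"spin": -8.5,"fingers": 15},
    {"offset": [18,-42,0],"spin": -8.5,"fingers": 15}
  ]
}}

```text
time: 4.22
tcp_pos: [506.4, 143.7, 348.3]
tcp_rot: [-2.885, 1.217, 0.004]
contact_force: [1.1, 0.1, -2.4]
gripper_width: 26.6
```

Request:
{"method": "jog_arm", "body": {
  "steps": [
    {"offset": [18,-42,0],"spin": -8.5,"fingers": 15},
    {"offset": [18,-42,0],"spin": -8.5,"fingers": 15},
    {"offset": [18,-42,0],"spin": -8.5,"fingers": 15},
    {"offset": [18,-30,0],"spin": -6,"fingers": 15},
    {"offset": [0,0,0],"spin": 0,"fingers": 15}
  ]
}}

```text
time: 4.85
tcp_pos: [579.2, -20.4, 340.0]
tcp_rot: [2.43, -1.991, -0.008]
contact_force: [-0.9, 0.5, -3.2]
gripper_width: 26.2
```

Request:
{"method": "jog_arm", "body": {
  "steps": [
    {"offset": [16,-28,4],"spin": -6,"fingers": 15},
    {"offset": [16,-28,4],"spin": -6,"fingers": 15},
    {"offset": [3,-8,0],"spin": -2,"fingers": 15},
    {"offset": [0,0,0],"spin": 0,"fingers": 15}
  ]
}}

```text
time: 5.35
tcp_pos: [613.0, -82.2, 341.4]
tcp_rot: [2.165, -2.269, -0.022]
contact_force: [-0.5, 0.5, -1.8]
gripper_width: 26.5
```

```bash
python3 lookp.py pics/w4.png
```

```text
[613.  -82.2 341.4] yaw -92.68 [-0.5  0.5 -1.8] 26.5
3006.0 (282, 372, 88, 56) ((401.7956848144531, -69.08907318115234), (96.46437072753906, 75.70690155029297), 88.55477905273438)
```

View pics/w4.png

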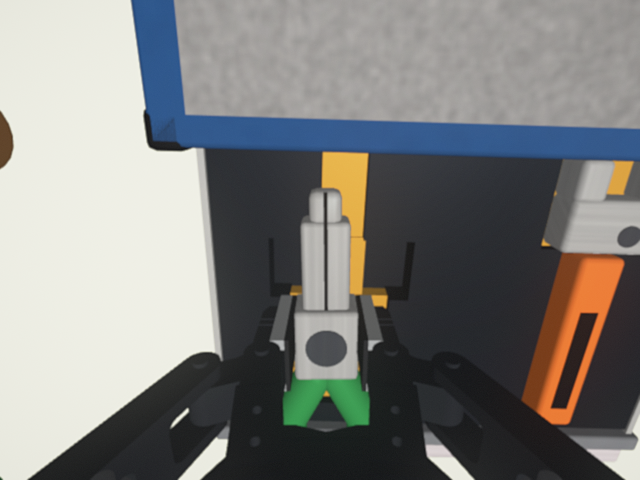

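```bash
python3 - <<'E'
from h import *
s=r.read_state();C=cam("wrist",s)
im=cv2.imread("pics/w4.png");hsv=cv2.cvtColor(im,cv2.COLOR_BGR2HSV);m=cv2.inRange(hsv,(15,150,80),(30,255,255))
for v in range(150,320,8):
    u=np.nonzero(m[v,200:450])[0]+200
    if len(u):
        P=cast(C,[[u[0],v],[u[-1]+1,v]],113);print(v,u[0],u[-1],len(u),P[:,:2].round(1).tolist())
print("room",cast(C,[[270,239],[414,242],[276,295],[406,298]],119).round(1))
P=cast(C,[[326,348],[296,310],[357,310],[294.5,378],[358,378]],341.4-158.7);J=cast(C,[[325.5,188]],341.4-158.7-4)
print(P.round(1),J.round(1))
# top cam check: project
T=cam("top");im2=r.snapshot("top")[:,:,::-1];cv2.imwrite("pics/t2.png",cv2.resize(im2[140:270,300:450],None,fx=4,fy=4,interpolation=2))
E
```

```text
158 322 368 47 [[672.5, -80.6], [671.3, -106.3]]
166 322 367 46 [[668.2, -80.3], [667.0, -105.7]]
174 322 366 45 [[663.8, -80.1], [662.7, -105.1]]
182 322 366 45 [[659.4, -79.9], [658.2, -105.1]]
190 340 365 26 [[654.4, -89.8], [653.7, -104.5]]
198 343 365 23 [[649.7, -91.4], [649.1, -104.4]]
206 342 364 23 [[645.0, -90.7], [644.4, -103.8]]
214 343 364 22 [[640.3, -91.1], [639.7, -103.8]]
222 350 363 14 [[635.2, -95.0], [634.9, -103.2]]
230 351 363 13 [[630.3, -95.5], [630.0, -103.1]]
238 351 363 13 [[625.3, -95.4], [625.0, -103.1]]
246 351 365 15 [[620.3, -95.3], [619.9, -104.2]]
254 351 364 14 [[615.1, -95.1], [614.7, -103.5]]
262 351 363 13 [[609.9, -95.0], [609.5, -102.9]]
270 351 363 13 [[604.5, -94.9], [604.2, -102.8]]
278 351 362 12 [[599.1, -94.8], [598.8, -102.2]]
286 292 362 22 [[595.2, -57.9], [593.3, -102.1]]
294 290 386 30 [[589.7, -56.2], [587.0, -117.1]]
302 373 387 15 [[581.7, -108.3], [581.3, -117.8]]
room [[ 629.   -48.5  119. ]
 [ 623.4 -131.2  119. ]
 [ 592.6  -48.5  119. ]
 [ 587.1 -127.7  119. ]]
[[600.4 -79.7 182.7]
 [619.7 -68.2 182.7]
 [618.6 -93.3 182.7]
 [585.  -64.9 182.7]
 [583.8 -93.2 182.7]] [[669.1 -82.7 178.7]]
```

View pics/t2.png

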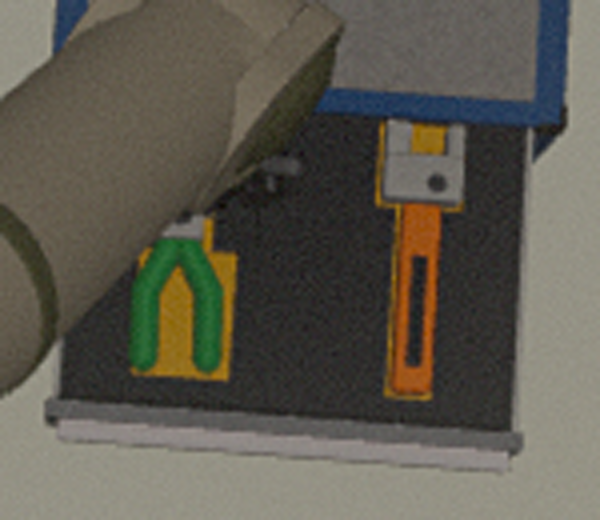

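Request:
{"method": "jog_arm", "body": {
  "steps": [
    {"offset": [8,-9,0],"spin": -0.9,"fingers": 15},
    {"offset": [0,0,-8],"spin": 0,"fingers": 15},
    {"offset": [0,0,0],"spin": 0,"fingers": 15}
  ]
}}

```text
time: 5.82
tcp_pos: [621.1, -88.9, 332.9]
tcp_rot: [2.153, -2.282, -0.025]
contact_force: [0.2, -0.2, -2.7]
gripper_width: 26.4
```

```bash
python3 lookp.py pics/w5.png
```

```text
[621.1 -88.9 332.9] yaw -93.34 [ 0.2 -0.2 -2.7] 26.4
2941.0 (282, 372, 88, 56) ((418.2691650390625, -73.23312377929688), (93.73770141601562, 73.58585357666016), 88.0035171508789)
```

View pics/w5.png

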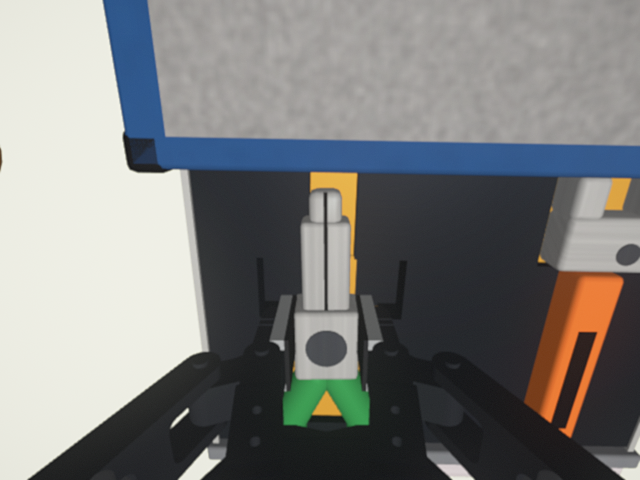

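```bash
python3 - <<'E'
from h import *
s=r.read_state();C=cam("wrist",s);z=s["tcp_pos"][2]
im=cv2.imread("pics/w5.png");hsv=cv2.cvtColor(im,cv2.COLOR_BGR2HSV);m=cv2.inRange(hsv,(15,150,80),(30,255,255))
for v in range(172,300,8):
    u=np.nonzero(m[v,200:450])[0]+200
    if len(u):
        P=cast(C,[[u[0],v],[u[-1]+1,v]],113);print(v,u[0],u[-1],len(u),P[:,:2].round(1).tolist())
print("room",cast(C,[[260,260],[404,262],[265,318],[400,318]],119).round(1))
P=cast(C,[[326,348],[296,310],[357,310],[294.5,378],[358,378]],z-158.7);J=cast(C,[[325.5,188]],z-158.7-4)
print(P.round(1),J.round(1))
a=cv2.resize(im[160:440,200:460],None,fx=2,fy=2,interpolation=2);a=np.clip(a*1.8,0,255).astype(np.uint8);cv2.imwrite("pics/w5z.png",a)
E
```

```text
180 310 356 47 [[670.8, -81.4], [669.3, -106.6]]
188 310 356 26 [[666.5, -81.1], [665.0, -106.4]]
196 342 356 15 [[661.1, -98.2], [660.6, -106.3]]
204 342 355 14 [[656.6, -98.0], [656.2, -105.6]]
212 342 355 14 [[652.1, -97.8], [651.6, -105.5]]
220 350 355 6 [[647.2, -102.0], [647.0, -105.4]]
228 351 354 4 [[642.5, -102.4], [642.4, -104.7]]
236 351 354 4 [[637.7, -102.3], [637.6, -104.5]]
244 351 353 3 [[632.9, -102.1], [632.8, -103.8]]
252 351 353 3 [[628.0, -101.9], [627.9, -103.6]]
260 351 356 6 [[623.0, -101.7], [622.8, -105.2]]
268 351 355 5 [[617.9, -101.6], [617.7, -104.5]]
276 351 355 5 [[612.7, -101.4], [612.6, -104.3]]
284 350 355 6 [[607.5, -100.6], [607.3, -104.2]]
292 350 354 5 [[602.2, -100.4], [602.0, -103.4]]
room [[ 628.5  -50.3  119. ]
 [ 622.7 -131.2  119. ]
 [ 590.8  -48.7  119. ]
 [ 586.3 -129.4  119. ]]
[[ 608.9  -86.7  174.6]
 [ 628.3  -75.5  174.6]
 [ 626.9 -100.6  174.6]
 [ 593.7  -71.7  174.6]
 [ 592.2 -100.   174.6]] [[677.6 -90.6 170.6]]
```

View pics/w5z.png

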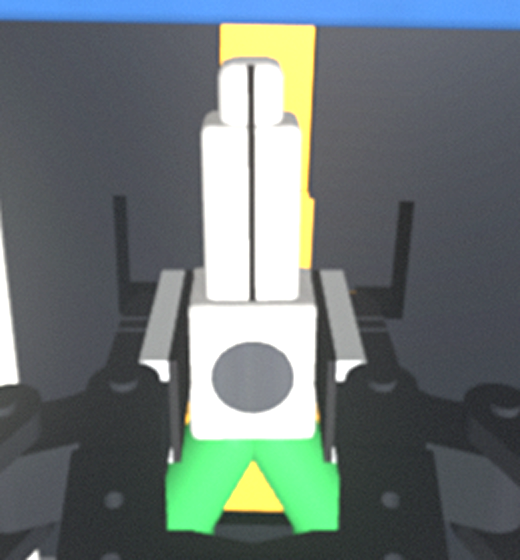

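Request:
{"method": "jog_arm", "body": {
  "steps": [
    {"offset": [-1,-3.4,-8],"spin": -0.4,"fingers": 15},
    {"offset": [0,0,-10],"spin": 0,"fingers": 15},
    {"offset": [0,0,-5],"spin": 0,"fingers": 15},
    {"offset": [0,0,0],"spin": 0,"fingers": 15}
  ]
}}

```text
time: 6.38
tcp_pos: [619.9, -92.6, 308.4]
tcp_rot: [2.144, -2.29, -0.025]
contact_force: [-0.4, 0.2, -2.0]
gripper_width: 26.4
```

```bash
python3 lookp.py pics/w6.png;python3 - <<'E'
from h import *
s=r.read_state();C=cam("wrist",s);z=s["tcp_pos"][2]
im=cv2.imread("pics/w6.png");hsv=cv2.cvtColor(im,cv2.COLOR_BGR2HSV);m=cv2.inRange(hsv,(15,150,80),(30,255,255))
for v in range(172,300,8):
    u=np.nonzero(m[v,200:450])[0]+200
    if len(u):
        P=cast(C,[[u[0],v],[u[-1]+1,v]],113);print(v,u[0],u[-1],len(u),P[:,:2].round(1).tolist())
P=cast(C,[[326,348],[296,310],[357,310],[294.5,378],[358,378]],z-158.7);J=cast(C,[[325.5,188]],z-158.7-4)
print(P.round(1),J.round(1))
a=cv2.resize(im[160:440,200:460],None,fx=2,fy=2,interpolation=2);a=np.clip(a*1.8,0,255).astype(np.uint8);cv2.imwrite("pics/w6z.png",a)
im2=r.snapshot("top")[:,:,::-1];cv2.imwrite("pics/t3.png",cv2.resize(im2[140:270,300:450],None,fx=4,fy=4,interpolation=2))
im2=r.snapshot("side")[:,:,::-1];cv2.imwrite("pics/s3.png",cv2.resize(im2[200:320,310:450],None,fx=4,fy=4,interpolation=2))
E
```

```text
[619.9 -92.6 308.4] yaw -93.76 [-0.4  0.2 -2. ] 26.4
2886.5 (282, 372, 88, 56) ((441.5396423339844, -77.42103576660156), (85.61819458007812, 66.66532897949219), 87.56941986083984)
188 298 351 33 [[670.4, -80.9], [668.7, -106.2]]
196 298 351 21 [[666.6, -80.6], [664.9, -106.1]]
204 298 351 21 [[662.7, -80.2], [661.0, -105.9]]
212 299 350 19 [[658.8, -80.3], [657.1, -105.3]]
220 299 350 4 [[654.8, -79.9], [653.1, -105.1]]
228 299 299 1 [[650.7, -79.6], [650.7, -80.1]]
236 299 299 1 [[646.6, -79.2], [646.6, -79.7]]
244 299 299 1 [[642.4, -78.8], [642.4, -79.3]]
252 299 300 2 [[638.1, -78.4], [638.1, -79.4]]
260 299 300 2 [[633.8, -78.0], [633.7, -79.0]]
268 299 300 2 [[629.4, -77.6], [629.3, -78.6]]
276 296 300 5 [[625.0, -75.6], [624.9, -78.2]]
284 296 351 7 [[620.5, -75.2], [618.6, -104.1]]
292 296 351 8 [[615.8, -74.8], [614.0, -104.0]]
[[ 607.6  -90.1  149.9]
 [ 627.1  -79.   149.9]
 [ 625.5 -104.1  149.9]
 [ 592.5  -75.   149.9]
 [ 590.8 -103.3  149.9]] [[676.2 -94.5 145.9]]
```

View pics/w6z.png

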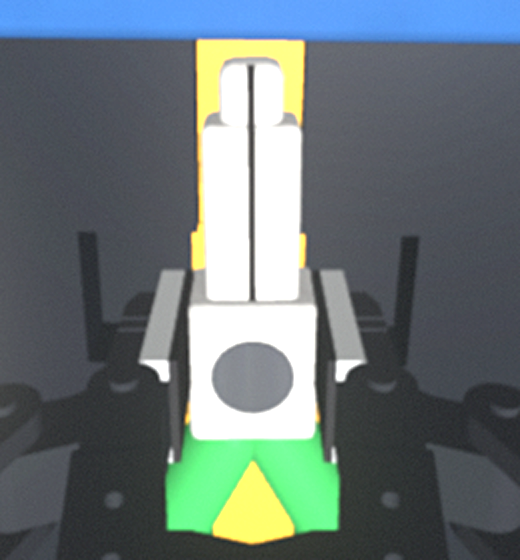

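View pics/t3.png

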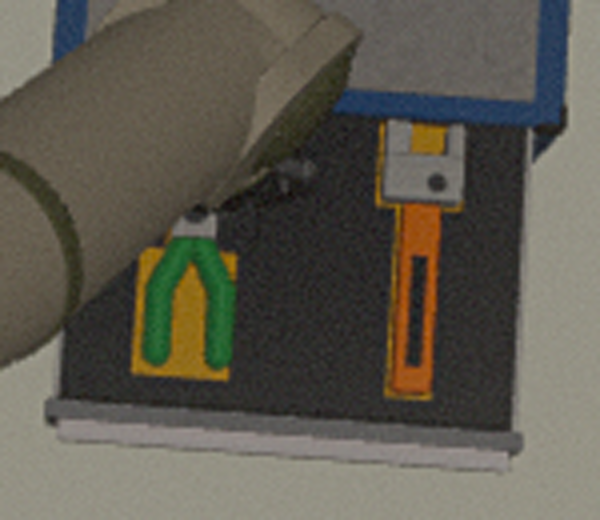

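View pics/s3.png

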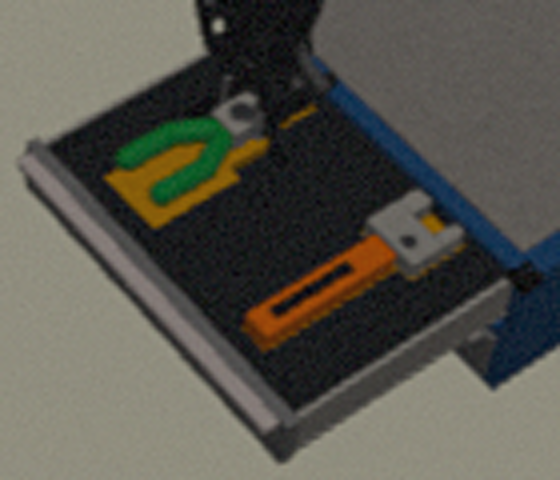

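Request:
{"method": "jog_arm", "body": {
  "steps": [
    {"offset": [1,0.8,-4],"spin": -0.8,"fingers": 15},
    {"offset": [0,0,-4],"spin": 0,"fingers": 15},
    {"offset": [0,0,-3],"spin": 0,"fingers": 15},
    {"offset": [0,0,0],"spin": 0,"fingers": 15}
  ]
}}

```text
time: 7.02
tcp_pos: [621.3, -91.7, 297.7]
tcp_rot: [2.128, -2.306, -0.023]
contact_force: [-1.1, 0.4, -1.7]
gripper_width: 26.8
```

```bash
python3 lookp.py pics/w7.png;python3 - <<'E'
from h import *
im=cv2.imread("pics/w7.png")
a=cv2.resize(im[160:440,200:460],None,fx=2,fy=2,interpolation=2);a=np.clip(a*1.8,0,255).astype(np.uint8);cv2.imwrite("pics/w7z.png",a)
im2=r.snapshot("top")[:,:,::-1];a=cv2.resize(im2[140:270,300:450],None,fx=4,fy=4,interpolation=2)
cv2.imwrite("pics/t4.png",a)
E
```

```text
[621.3 -91.7 297.7] yaw -94.6 [-1.1  0.4 -1.7] 26.8
2880.0 (282, 372, 88, 56) ((454.718994140625, -74.5745849609375), (82.07121276855469, 63.893184661865234), 87.36383056640625)
```

View pics/w7z.png

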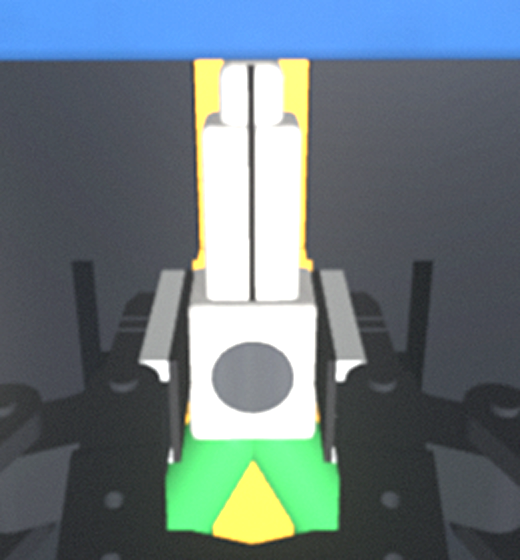

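View pics/t4.png

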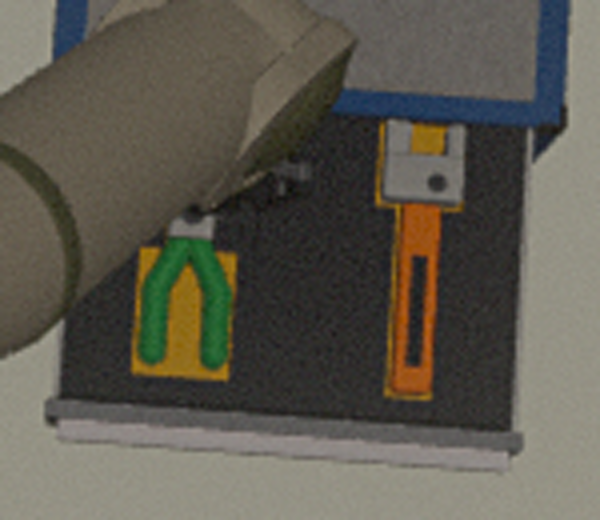

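Request:
{"method": "jog_arm", "body": {
  "steps": [
    {"offset": [-1,0,-3],"spin": 0,"fingers": 15},
    {"offset": [0,0,-3],"spin": 0,"fingers": 15},
    {"offset": [0,0,0],"spin": 0,"fingers": 15}
  ]
}}

```text
time: 7.5
tcp_pos: [620.3, -91.9, 292.1]
tcp_rot: [2.129, -2.307, -0.022]
contact_force: [-0.7, -0.8, -2.1]
gripper_width: 26.6
```

Request:
{"method": "jog_arm", "body": {
  "steps": [
    {"offset": [0,0,-3],"spin": 0,"fingers": 15},
    {"offset": [0,0,0],"spin": 0,"fingers": 15}
  ]
}}

```text
time: 7.75
tcp_pos: [620.2, -92.2, 290.7]
tcp_rot: [2.13, -2.309, -0.023]
contact_force: [-2.2, 0.6, -2.4]
gripper_width: 26.8
```

```bash
python3 lookp.py pics/w8.png;python3 - <<'E'
from h import *
im=cv2.imread("pics/w8.png")
a=cv2.resize(im[160:440,200:460],None,fx=2,fy=2,interpolation=2);a=np.clip(a*1.8,0,255).astype(np.uint8);cv2.imwrite("pics/w8z.png",a)
im2=r.snapshot("top")[:,:,::-1];a=cv2.resize(im2[140:270,300:450],None,fx=4,fy=4,interpolation=2)
cv2.imwrite("pics/t5.png",a)
E
```

```text
[620.2 -92.2 290.7] yaw -94.63 [-2.2  0.6 -2.4] 26.8
2890.5 (282, 372, 88, 56) ((461.2723083496094, -75.11856842041016), (79.81275939941406, 61.968746185302734), 87.40526580810547)
```

View pics/w8z.png

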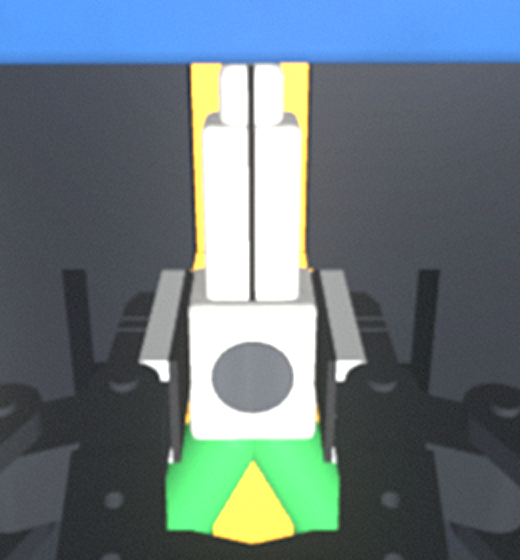

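View pics/t5.png

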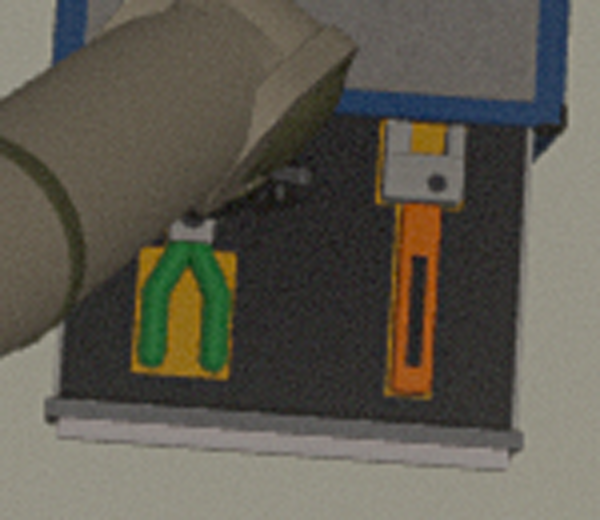

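Request:
{"method": "jog_arm", "body": {
  "steps": [
    {"offset": [0,0,-3],"spin": 0,"fingers": 15},
    {"offset": [0,0,0],"spin": 0,"fingers": 15}
  ]
}}

```text
time: 8.1
tcp_pos: [619.9, -92.2, 288.1]
tcp_rot: [2.13, -2.309, -0.023]
contact_force: [-1.1, -0.5, -1.9]
gripper_width: 26.4
```

Request:
{"method": "jog_arm", "body": {
  "steps": [
    {"offset": [0,0,-3],"spin": 0,"fingers": 15},
    {"offset": [0,0,0],"spin": 0,"fingers": 15}
  ]
}}

```text
time: 8.35
tcp_pos: [619.9, -92.3, 285.4]
tcp_rot: [2.13, -2.309, -0.023]
contact_force: [-1.2, 0.6, -1.4]
gripper_width: 26.7
```

Request:
{"method": "jog_arm", "body": {
  "steps": [
    {"offset": [0,0,-3],"spin": 0,"fingers": 15},
    {"offset": [0,0,0],"spin": 0,"fingers": 15}
  ]
}}

```text
time: 8.6
tcp_pos: [619.8, -92.3, 282.5]
tcp_rot: [-2.131, 2.308, 0.024]
contact_force: [-1.2, 0.3, -1.8]
gripper_width: 26.3
```

```bash
python3 lookp.py pics/w9.png;python3 - <<'E'
from h import *
im=cv2.imread("pics/w9.png")
a=cv2.resize(im[160:440,200:460],None,fx=2,fy=2,interpolation=2);a=np.clip(a*1.8,0,255).astype(np.uint8);cv2.imwrite("pics/w9z.png",a)
im2=r.snapshot("side")[:,:,::-1];cv2.imwrite("pics/s9.png",cv2.resize(im2[200:320,310:450],None,fx=4,fy=4,interpolation=2))
E
```

```text
[619.8 -92.3 282.5] yaw -94.59 [-1.2  0.3 -1.8] 26.3
2881.5 (282, 372, 88, 56) ((468.58038330078125, -76.19143676757812), (77.12311553955078, 59.86484909057617), 86.87081909179688)
```

View pics/w9z.png

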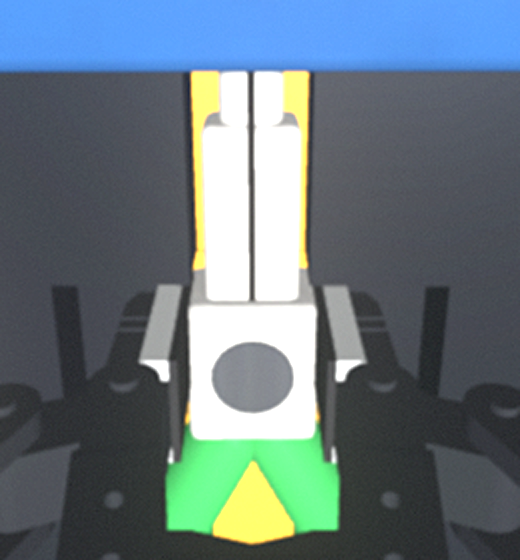

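View pics/s9.png

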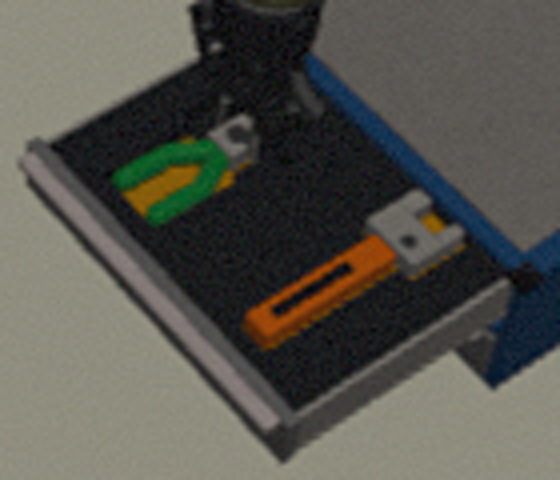

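Request:
{"method": "jog_arm", "body": {
  "steps": [
    {"offset": [0,0,-3],"spin": 0,"fingers": 15},
    {"offset": [0,0,0],"spin": 0,"fingers": 15}
  ]
}}

```text
time: 8.95
tcp_pos: [620.1, -92.5, 280.6]
tcp_rot: [-2.13, 2.307, 0.023]
contact_force: [-0.9, 0.4, 0.5]
gripper_width: 26.5
```

Request:
{"method": "jog_arm", "body": {
  "steps": [
    {"offset": [0,0,-3],"spin": 0,"fingers": 15},
    {"offset": [0,0,0],"spin": 0,"fingers": 15}
  ]
}}

```text
time: 9.2
tcp_pos: [620.6, -92.9, 280.8]
tcp_rot: [-2.127, 2.304, 0.021]
contact_force: [-3.3, -0.3, -3.0]
gripper_width: 26.7
```

Request:
{"method": "jog_arm", "body": {
  "steps": [
    {"offset": [0,0,-6],"spin": 0,"fingers": 15},
    {"offset": [0,0,-3],"spin": 0,"fingers": 15}
  ]
}}

```text
time: 9.45
tcp_pos: [620.1, -94.0, 279.8]
tcp_rot: [-2.122, 2.299, 0.024]
contact_force: [-10.6, 4.8, 31.1]
gripper_width: 26.6
```

Request:
{"method": "jog_arm", "body": {
  "steps": [
    {"offset": [0,0,0],"spin": 0,"fingers": 15},
    {"offset": [0,0,0],"spin": 0,"fingers": 40},
    {"offset": [0,0,0],"spin": 0,"fingers": 40},
    {"offset": [0,0,15],"spin": 0,"fingers": 40},
    {"offset": [0,0,30],"spin": 0,"fingers": 40}
  ]
}}

```text
time: 10.07
tcp_pos: [620.1, -94.0, 324.7]
tcp_rot: [-2.122, 2.301, 0.026]
contact_force: [-0.1, 0.5, 0.2]
gripper_width: 39.7
```

Request:
{"method": "jog_arm", "body": {
  "steps": [
    {"offset": [0,0,50],"spin": 0,"fingers": 40},
    {"offset": [0,0,0],"spin": 0,"fingers": 5}
  ]
}}

```text
time: 10.32
tcp_pos: [621.3, -94.6, 379.4]
tcp_rot: [-2.12, 2.3, 0.019]
contact_force: [0.1, -0.2, -0.3]
gripper_width: 22.9
```

```bash
python3 lookp.py pics/w10.png;python3 - <<'E'
from h import *
im2=r.snapshot("side")[:,:,::-1];cv2.imwrite("pics/s10f.png",im2);cv2.imwrite("pics/s10.png",cv2.resize(im2[200:320,310:450],None,fx=4,fy=4,interpolation=2))
E
```

```text
[621.3 -94.6 379.4] yaw -94.65 [ 0.1 -0.2 -0.3] 22.9
850.5 (0, 439, 38, 41) ((308.2471923828125, 360.9166259765625), (69.36339569091797, 45.89560317993164), 27.091655731201172)
2985.0 (294, 284, 65, 88) ((482.3929443359375, -75.54849243164062), (74.50685119628906, 112.4836196899414), 86.1025619506836)
```

View pics/w10.png

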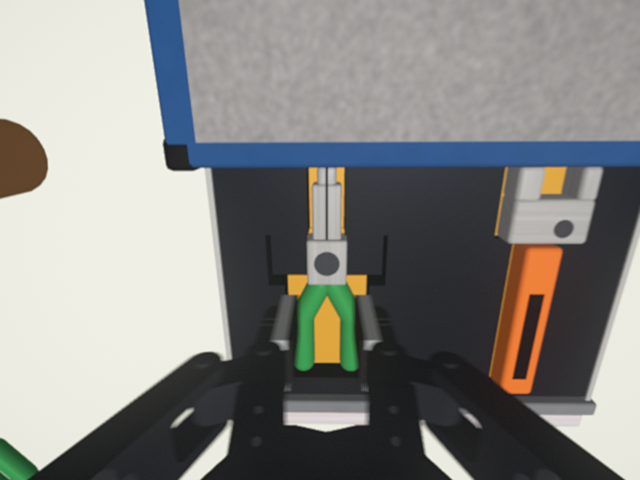

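View pics/s10.png

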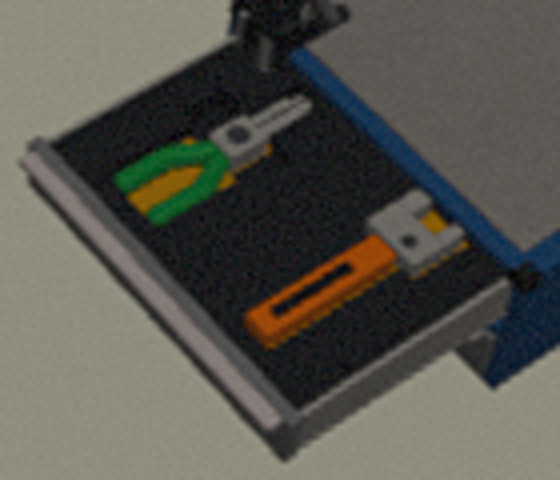

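```bash
cat > tri.py <<'E'
from h import *
def tri(c1,p1,c2,p2):
    A=[];b=[]
    o=[]
    for c,p in((c1,p1),(c2,p2)):
        K,P,M=c;d=M@np.linalg.inv(K)@np.array([*p,1.]);d/=np.linalg.norm(d);o.append((P,d))
    I=[np.eye(3)-np.outer(d,d) for P,d in o]
    X=np.linalg.solve(sum(I),sum(i@P for i,(P,d) in zip(I,o)))
    return X.round(1),[round(float(np.linalg.norm(i@(X-P))),2) for i,(P,d) in zip(I,o)]
E
python3 - <<'E'
from tri import *
s=r.read_state();W=cam("wrist",s);S=cam("side");T=cam("top")
print("pl",tri(W,(327,264),S,(369.5,233.75)))
print("wr",tri(W,(564,229),S,(412,260.25)), "wr0 top/side",tri(T,(300+437/4-.4,140+183/4-.4),S,(412-.4,260.25-.4)))
print("tips",tri(W,(305,365),S,(310+152/4,200+220/4)))
for z in(101,108,114,121,128,133): print(z,cast(W,[[327,264]],z).round(1),cast(S,[[369.5,233.75]],z).round(1))
E
```

```text
pl (array([609.2, -89.8, 121.9]), [2.02, 2.02])
wr (array([ 627. , -240.4,  132. ]), [2.54, 2.54]) wr0 top/side (array([ 629.3, -240.9,  132.9]), [0.66, 0.66])
tips (array([519.4, -78.9, 102.3]), [18.32, 18.32])
101 [[599.3 -86.9 101. ]] [[622.8 -80.6 101. ]]
108 [[602.3 -87.3 108. ]] [[618.5 -84.4 108. ]]
114 [[604.8 -87.6 114. ]] [[614.7 -87.6 114. ]]
121 [[607.8 -87.9 121. ]] [[610.3 -91.3 121. ]]
128 [[610.8 -88.3 128. ]] [[606.  -95.1 128. ]]
133 [[612.9 -88.5 133. ]] [[602.8 -97.7 133. ]]
```

```bash
python3 - <<'E'
from h import *
s=r.read_state();W=cam("wrist",s);Rt=R.from_rotvec(s["tcp_rot"]).as_matrix();print(Rt.round(3));print("tip",s["tcp_pos"]+Rt@[0,0,173])
im=cv2.imread("pics/w10.png");hsv=cv2.cvtColor(im,cv2.COLOR_BGR2HSV);m=cv2.inRange(hsv,(5,150,120),(14,255,255))
cn=max(cv2.findContours(m,0,2)[0],key=cv2.contourArea);rr=cv2.minAreaRect(cast(W,cn[:,0],132)[:,:2].astype(np.float32));print(rr,cv2.boxPoints(rr),cv2.boundingRect(cn))
E
```

```text
[[-0.08  -0.997 -0.004]
 [-0.997  0.08   0.019]
 [-0.019  0.005 -1.   ]]
tip [619.8238211  -90.09591974 203.06397094]
((556.9595947265625, -219.79359436035156), (31.736427307128906, 117.83167266845703), 85.83856201171875) [[ 497.04758 -231.34464]
 [ 614.5686  -239.89532]
 [ 616.8716  -208.24255]
 [ 499.3506  -199.69186]] (491, 245, 72, 149)
```

Request:
{"method": "jog_arm", "body": {
  "steps": [
    {"offset": [-11,1.6,-20],"spin": 0,"fingers": 0},
    {"offset": [0,0,-25],"spin": 0,"fingers": 0},
    {"offset": [0,0,-20],"spin": 0,"fingers": 0},
    {"offset": [0,0,0],"spin": 0,"fingers": 0}
  ]
}}

```text
time: 10.92
tcp_pos: [608.5, -90.6, 306.2]
tcp_rot: [-2.126, 2.303, 0.031]
contact_force: [-0.1, -0.5, 1.0]
gripper_width: -0.1
```

Request:
{"method": "jog_arm", "body": {
  "steps": [
    {"offset": [1,-2,-6],"spin": 0,"fingers": 0},
    {"offset": [0,0,-5],"spin": 0,"fingers": 0},
    {"offset": [0,0,-4],"spin": 0,"fingers": 0}
  ]
}}

```text
time: 11.3
tcp_pos: [609.9, -93.7, 294.7]
tcp_rot: [-2.123, 2.301, 0.031]
contact_force: [-17.5, 8.6, 69.9]
gripper_width: 0.3
```

Request:
{"method": "jog_arm", "body": {
  "steps": [
    {"offset": [0,0,-4],"spin": 0,"fingers": 0},
    {"offset": [0,0,-5],"spin": 0,"fingers": 0}
  ]
}}

```text
time: 11.55
tcp_pos: [609.0, -95.1, 294.8]
tcp_rot: [-2.115, 2.295, 0.035]
contact_force: [-18.1, 7.2, 60.4]
gripper_width: -0.3
```

Request:
{"method": "jog_arm", "body": {
  "steps": [
    {"offset": [0,0,20],"spin": 0,"fingers": 0},
    {"offset": [0,-20,30],"spin": 0,"fingers": 0},
    {"offset": [-10,-50,0],"spin": 0,"fingers": 0},
    {"offset": [-10,-50,0],"spin": 0,"fingers": 0},
    {"offset": [0,0,0],"spin": 0,"fingers": 0}
  ]
}}

```text
time: 12.18
tcp_pos: [588.8, -218.0, 350.5]
tcp_rot: [-2.115, 2.288, 0.027]
contact_force: [-0.8, -0.4, -0.2]
gripper_width: 0.1
```

```bash
python3 lookp.py pics/w11.png;python3 - <<'E'
from h import *
s=r.read_state();W=cam("wrist",s);Rt=R.from_rotvec(s["tcp_rot"]).as_matrix();print("tip",s["tcp_pos"]+Rt@[0,0,173],"z",Rt[:,2])
im=cv2.imread("pics/w11.png");hsv=cv2.cvtColor(im,cv2.COLOR_BGR2HSV);m=cv2.inRange(hsv,(5,150,120),(14,255,255))
cn=max(cv2.findContours(m,0,2)[0],key=cv2.contourArea);print(cv2.boundingRect(cn))
for v in range(cv2.boundingRect(cn)[1]+5,470,20):
    u=np.nonzero(m[v])[0]
    if len(u):print(v,u[0],u[-1],cast(W,[[u[0],v],[u[-1]+1,v]],132)[:,:2].round(1).tolist())
E
```

```text
[ 588.8 -218.   350.5] yaw -94.5 [-0.8 -0.4 -0.2] 0.1
5273.0 (102, 266, 91, 106) ((492.27587890625, -12.263473510742188), (86.0980224609375, 123.48260498046875), 85.61746215820312)
tip [ 590.73041195 -210.14243654  177.16979943] z [ 0.00659994  0.03207615 -0.99946364]
(337, 224, 44, 132)
229 338 378 [[615.5, -216.9], [614.0, -239.6]]
249 338 379 [[603.7, -216.1], [602.1, -239.8]]
269 337 378 [[591.4, -214.7], [589.9, -238.9]]
289 337 377 [[578.6, -213.9], [577.1, -237.9]]
309 364 376 [[564.3, -229.2], [563.8, -236.9]]
329 363 375 [[550.4, -228.0], [550.0, -235.9]]
349 368 374 [[535.8, -230.5], [535.6, -234.8]]
```

View pics/w11.png

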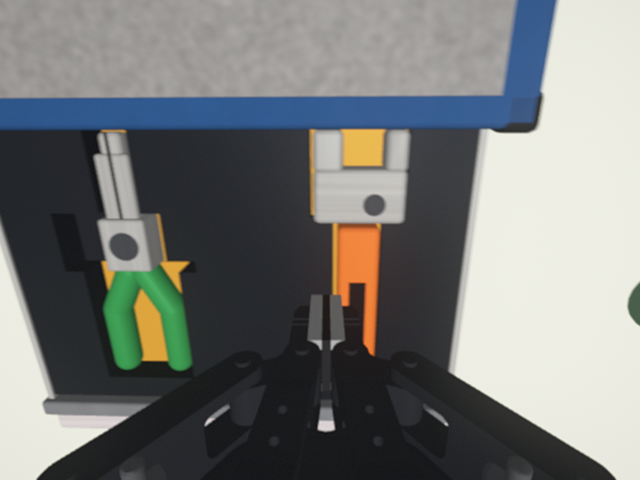

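Request:
{"method": "jog_arm", "body": {
  "steps": [
    {"offset": [-7,-16,-15],"spin": 0,"fingers": 0},
    {"offset": [0,0,-15],"spin": 0,"fingers": 0},
    {"offset": [0,0,0],"spin": 0,"fingers": 0}
  ]
}}

```text
time: 12.6
tcp_pos: [584.1, -228.2, 318.8]
tcp_rot: [-2.12, 2.279, 0.032]
contact_force: [-0.2, 0.9, -0.5]
gripper_width: -0.1
```

Request:
{"method": "jog_arm", "body": {
  "steps": [
    {"offset": [-2,-5,-6],"spin": 0,"fingers": 0},
    {"offset": [0,0,-6],"spin": 0,"fingers": 0},
    {"offset": [0,0,-4],"spin": 0,"fingers": 0}
  ]
}}

```text
time: 12.98
tcp_pos: [582.8, -232.2, 302.9]
tcp_rot: [-2.122, 2.276, 0.031]
contact_force: [-2.5, 0.2, 7.1]
gripper_width: 0.0
```

Request:
{"method": "jog_arm", "body": {
  "steps": [
    {"offset": [0,0,-5],"spin": 0,"fingers": 0},
    {"offset": [0,0,-5],"spin": 0,"fingers": 0}
  ]
}}

```text
time: 13.22
tcp_pos: [583.2, -232.6, 294.9]
tcp_rot: [-2.121, 2.274, 0.028]
contact_force: [-2.4, 7.6, 51.0]
gripper_width: 0.2
```

Request:
{"method": "jog_arm", "body": {
  "steps": [
    {"offset": [0,0,-4],"spin": 0,"fingers": 0},
    {"offset": [0,0,0],"spin": 0,"fingers": 0}
  ]
}}

```text
time: 13.48
tcp_pos: [585.8, -232.8, 296.3]
tcp_rot: [-2.116, 2.267, 0.018]
contact_force: [0.4, 0.3, 0.2]
gripper_width: 0.2
```

Request:
{"method": "jog_arm", "body": {
  "steps": [
    {"offset": [0,0,20],"spin": 0,"fingers": 0},
    {"offset": [-10,10,40],"spin": 0,"fingers": 0},
    {"offset": [-50,15,40],"spin": 0,"fingers": 0},
    {"offset": [-60,15,10],"spin": 0,"fingers": 0},
    {"offset": [0,0,0],"spin": 0,"fingers": 0}
  ]
}}

```text
time: 14.1
tcp_pos: [465.0, -192.7, 409.5]
tcp_rot: [-2.115, 2.267, 0.019]
contact_force: [0.7, -0.5, -0.2]
gripper_width: -0.2
```

```bash
python3 lookp.py pics/w12.png;python3 - <<'E'
from h import *
for n,a in(("side",(200,320,310,450)),("top",(140,270,300,450))):
    im2=r.snapshot(n)[:,:,::-1];cv2.imwrite(f"pics/{n}12.png",im2);cv2.imwrite(f"pics/{n}12z.png",cv2.resize(im2[a[0]:a[1],a[2]:a[3]],None,fx=4,fy=4,interpolation=2))
E
```

```text
[ 465.  -192.7  409.5] yaw -93.95 [ 0.7 -0.5 -0.2] -0.2
5427.5 (146, 62, 83, 118) ((562.4273071289062, -41.52522659301758), (79.6380615234375, 112.34269714355469), 85.65152740478516)
```

View pics/w12.png

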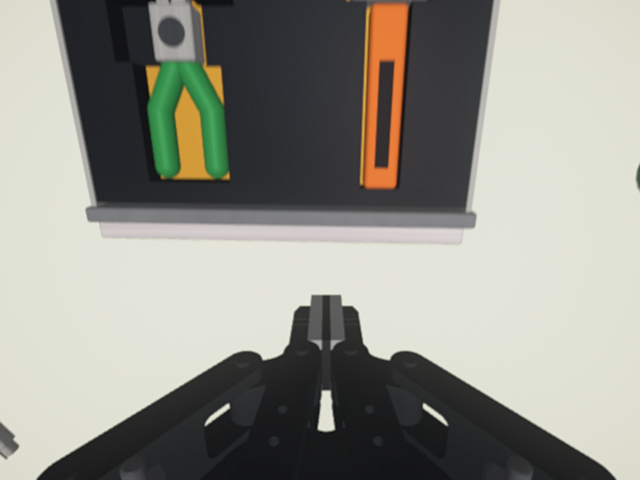

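View pics/side12z.png

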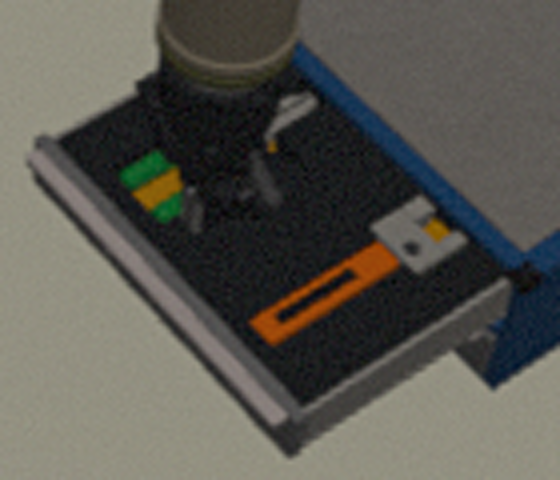

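View pics/top12z.png

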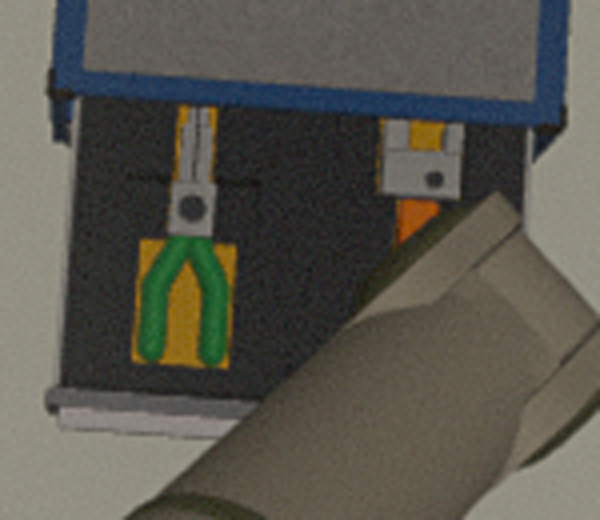

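```bash
python3 - <<'E'
from h import *
s=r.read_state();W=cam("wrist",s);Rt=R.from_rotvec(s["tcp_rot"]).as_matrix();print("tip",s["tcp_pos"]+Rt@[0,0,173])
print(cast(W,[[101,238],[462,243],[88,214],[475,220]],122).round(1))
print(cast(cam("top"),[[300+57/4,140+428/4]],122))
from tri import tri
E
```

```text
tip [ 473.86494471 -187.30966019  235.99554985]
[[ 483.    -6.1  122. ]
 [ 463.2 -286.1  122. ]
 [ 502.7   -1.   122. ]
 [ 480.8 -294.8  122. ]]
[[477.46369278  -6.3129314  122.        ]]
```

Request:
{"method": "jog_arm", "body": {
  "steps": [
    {"offset": [-20,20,0],"spin": 0,"fingers": 0},
    {"offset": [-20,22,-10],"spin": 0,"fingers": 0},
    {"offset": [0,0,-40],"spin": 0,"fingers": 0},
    {"offset": [0,0,-40],"spin": 0,"fingers": 0},
    {"offset": [0,0,0],"spin": 0,"fingers": 0}
  ]
}}

```text
time: 14.88
tcp_pos: [435.8, -150.5, 316.0]
tcp_rot: [-2.125, 2.262, 0.007]
contact_force: [-0.8, 0.5, -0.1]
gripper_width: 0.3
```

```bash
python3 lookp.py pics/w13.png;python3 - <<'E'
from h import *
s=r.read_state();Rt=R.from_rotvec(s["tcp_rot"]).as_matrix();print("tip",s["tcp_pos"]+Rt@[0,0,173])
cv2.imwrite("pics/s13.png",r.snapshot("side")[:,:,::-1])
E
```

```text
[ 435.8 -150.5  316. ] yaw -93.56 [-0.8  0.5 -0.1] 0.3
5303.0 (185, 0, 61, 141) ((563.0552368164062, -73.55685424804688), (94.50764465332031, 35.3623161315918), 1.8686389923095703)
5861.0 (111, 0, 57, 139) ((568.1788940429688, -12.963359832763672), (39.57978057861328, 94.70216369628906), 78.45417785644531)
tip [ 440.79118973 -145.86797802  144.33195981]
```

View pics/s13.png

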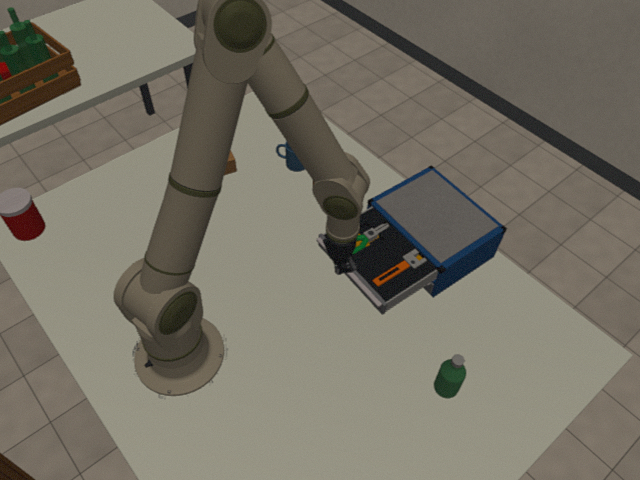

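Request:
{"method": "jog_arm", "body": {
  "steps": [
    {"offset": [-8,0,-15],"spin": 0,"fingers": 0},
    {"offset": [0,0,-18],"spin": 0,"fingers": 0},
    {"offset": [0,0,0],"spin": 0,"fingers": 0}
  ]
}}

```text
time: 15.35
tcp_pos: [430.8, -152.2, 288.3]
tcp_rot: [-2.121, 2.258, -0.007]
contact_force: [0.0, 0.6, 0.1]
gripper_width: -0.1
```

```bash
python3 lookp.py pics/w14.png
```

```text
[ 430.8 -152.2  288.3] yaw -93.56 [0.  0.6 0.1] -0.1
5934.0 (165, 0, 57, 136) ((558.9096069335938, -65.76962280273438), (30.68214225769043, 80.86151123046875), 85.57352447509766)
6780.0 (60, 0, 71, 135) ((563.6222534179688, -1.9259624481201172), (37.47528076171875, 80.84645080566406), 85.3034439086914)
```

View pics/w14.png

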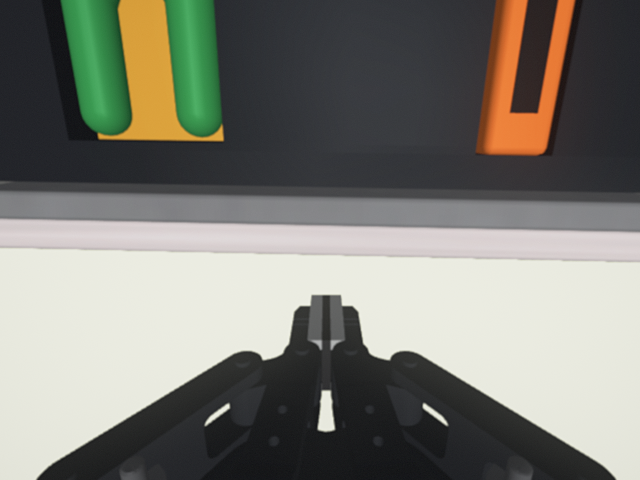

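Request:
{"method": "jog_arm", "body": {
  "steps": [
    {"offset": [10,0,-4],"spin": 0,"fingers": 0},
    {"offset": [15,-1,0],"spin": 0,"fingers": 0},
    {"offset": [15,-1,0],"spin": 0,"fingers": 0},
    {"offset": [15,-1,0],"spin": 0,"fingers": 0},
    {"offset": [15,-1,0],"spin": 0,"fingers": 0}
  ]
}}

```text
time: 16.02
tcp_pos: [503.7, -156.8, 286.5]
tcp_rot: [-2.121, 2.259, -0.006]
contact_force: [-3.0, -1.7, -1.9]
gripper_width: -0.0
```

Request:
{"method": "jog_arm", "body": {
  "steps": [
    {"offset": [15,-1,-1],"spin": 0,"fingers": 0},
    {"offset": [15,-1,-1],"spin": 0,"fingers": 0},
    {"offset": [15,-1,-1],"spin": 0,"fingers": 0},
    {"offset": [15,-1,0],"spin": 0,"fingers": 0},
    {"offset": [0,0,0],"spin": 0,"fingers": 0}
  ]
}}

```text
time: 16.65
tcp_pos: [570.4, -160.7, 283.5]
tcp_rot: [-2.122, 2.256, -0.009]
contact_force: [0.0, -0.1, 0.4]
gripper_width: 0.3
```

```bash
python3 lookp.py pics/w15.png;python3 - <<'E'
from h import *
cv2.imwrite("pics/s15.png",r.snapshot("side")[:,:,::-1])
E
```

```text
[ 570.4 -160.7  283.5] yaw -93.49 [ 0.  -0.1  0.4] 0.3
4298.5 (174, 73, 53, 103) ((664.122314453125, -74.30723571777344), (31.08765411376953, 65.3832015991211), 85.56562042236328)
4909.5 (71, 72, 65, 102) ((669.2350463867188, -8.854692459106445), (36.18153381347656, 65.11308288574219), 85.41635131835938)
```

View pics/w15.png

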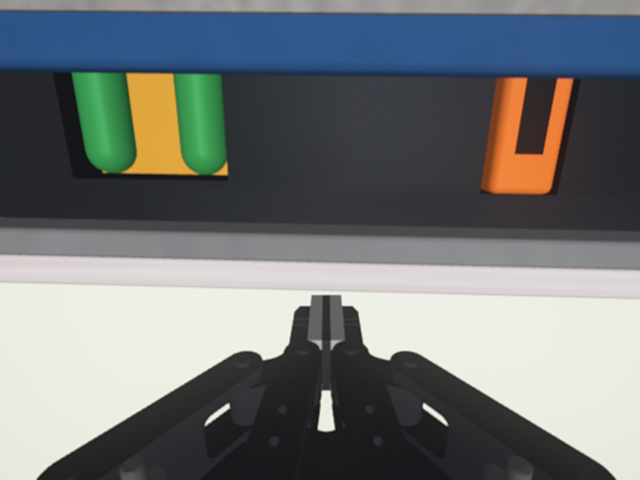

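View pics/s15.png

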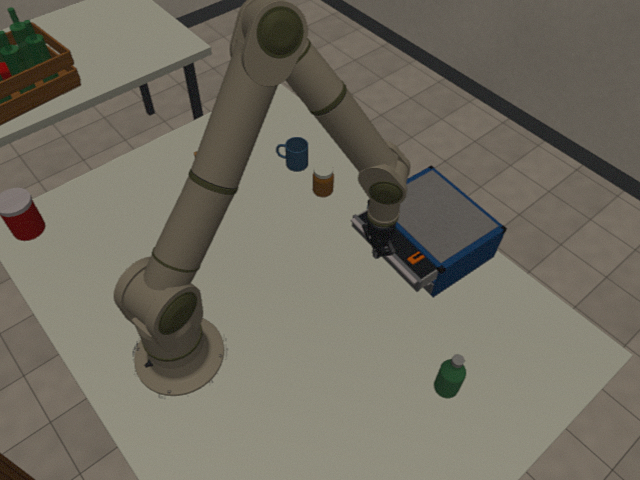

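The drawer is sliding in cleanly and the tools are passing under the chest's top. I'll keep pushing.

Request:
{"method": "jog_arm", "body": {
  "steps": [
    {"offset": [15,-1,0],"spin": 0,"fingers": 0},
    {"offset": [15,-1,0],"spin": 0,"fingers": 0},
    {"offset": [15,-1,0],"spin": 0,"fingers": 0},
    {"offset": [10,-1,0],"spin": 0,"fingers": 0}
  ]
}}

```text
time: 17.25
tcp_pos: [624.4, -165.2, 283.4]
tcp_rot: [-2.12, 2.261, -0.0]
contact_force: [-4.1, 0.1, 2.5]
gripper_width: -0.0
```

Request:
{"method": "jog_arm", "body": {
  "steps": [
    {"offset": [8,-0.5,0],"spin": 0,"fingers": 0},
    {"offset": [8,-0.5,0],"spin": 0,"fingers": 0}
  ]
}}

```text
time: 17.5
tcp_pos: [641.5, -166.4, 283.4]
tcp_rot: [-2.121, 2.261, -0.0]
contact_force: [-3.3, -0.6, 2.1]
gripper_width: -0.1
```

Request:
{"method": "jog_arm", "body": {
  "steps": [
    {"offset": [6,-0.5,0],"spin": 0,"fingers": 0},
    {"offset": [5,-0.5,0],"spin": 0,"fingers": 0}
  ]
}}

```text
time: 17.75
tcp_pos: [646.4, -167.8, 282.9]
tcp_rot: [-2.124, 2.268, 0.025]
contact_force: [-23.5, 3.3, 19.9]
gripper_width: 0.1
```

Request:
{"method": "jog_arm", "body": {
  "steps": [
    {"offset": [4,0,0],"spin": 0,"fingers": 0},
    {"offset": [4,0,0],"spin": 0,"fingers": 0}
  ]
}}

```text
time: 18.0
tcp_pos: [648.6, -168.7, 283.0]
tcp_rot: [-2.125, 2.275, 0.047]
contact_force: [-16.8, 0.9, 12.1]
gripper_width: 0.1
```

Request:
{"method": "jog_arm", "body": {
  "steps": [
    {"offset": [-8,0,0],"spin": 0,"fingers": 0},
    {"offset": [-25,0,5],"spin": 0,"fingers": 0},
    {"offset": [-30,0,30],"spin": 0,"fingers": 0},
    {"offset": [-20,0,50],"spin": 0,"fingers": 0},
    {"offset": [0,0,0],"spin": 0,"fingers": 0}
  ]
}}

```text
time: 18.62
tcp_pos: [565.6, -168.2, 370.0]
tcp_rot: [-2.124, 2.272, 0.039]
contact_force: [1.2, 0.8, 0.1]
gripper_width: 0.1
```

```bash
python3 lookp.py pics/w16.png;python3 - <<'E'
from h import *
for n,a in(("side",(150,320,310,520)),("top",(50,270,280,480))):
    im2=r.snapshot(n)[:,:,::-1];cv2.imwrite(f"pics/{n}16z.png",cv2.resize(im2[a[0]:a[1],a[2]:a[3]],None,fx=2.7,fy=2.7,interpolation=2))
E
```

```text
[ 565.6 -168.2  370. ] yaw -93.85 [1.2 0.8 0.1] 0.1
```

View pics/w16.png

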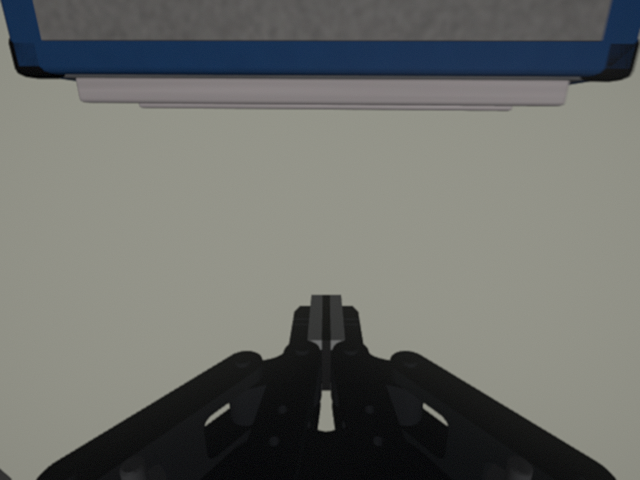

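View pics/side16z.png

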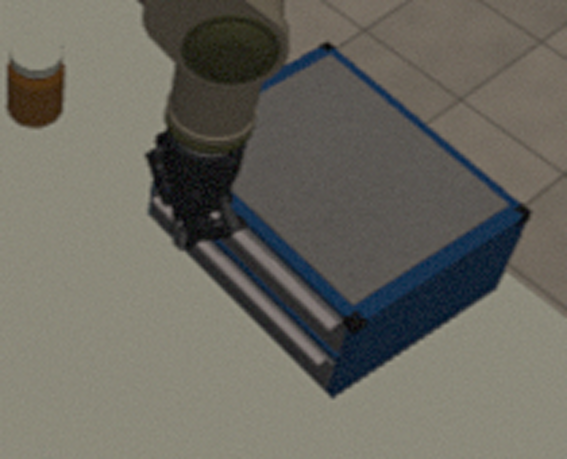

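```bash
python3 - <<'E'
from h import *
s=r.read_state();W=cam("wrist",s)
im=cv2.imread("pics/w16.png")
print([ (v,im[v,320].tolist()) for v in range(66,116,2)])
print("chest",cast(W,[[320,75.5]],140),"lip top front",cast(W,[[320,102]],124.5),cast(W,[[320,104.5]],115.5),"lower lip",cast(W,[[320,109.5]],60),cast(W,[[320,109.5]],50))
print("finger prior tip front ~", 648.6)
E
```

```text
[(66, [79, 49, 27]), (68, [77, 49, 27]), (70, [71, 45, 25]), (72, [62, 39, 22]), (74, [47, 33, 24]), (76, [70, 68, 68]), (78, [76, 75, 76]), (80, [122, 121, 126]), (82, [126, 125, 131]), (84, [125, 124, 130]), (86, [126, 126, 130]), (88, [129, 128, 134]), (90, [130, 129, 135]), (92, [129, 129, 135]), (94, [126, 127, 132]), (96, [124, 124, 128]), (98, [123, 122, 128]), (100, [120, 120, 126]), (102, [106, 105, 110]), (104, [107, 107, 111]), (106, [129, 130, 135]), (108, [101, 102, 105]), (110, [134, 145, 145]), (112, [137, 148, 147]), (114, [138, 149, 148])]
chest [[ 670.30874808 -160.90515603  140.        ]] lip top front [[ 658.5041479  -159.20060005  124.5       ]] [[ 657.53261689 -158.63247635  115.5       ]] lower lip [[ 656.14681327 -155.45911028   60.        ]] [[ 656.38940981 -154.92261523   50.        ]]
finger prior tip front ~ 648.6
```

View pics/top16z.png

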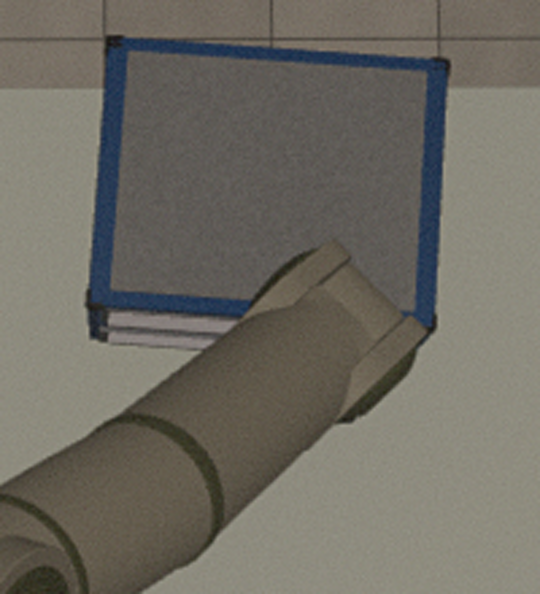

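```bash
python3 - <<'E'
from workcell import r
s=r.read_state();print(s["time"],s["contact_force"].round(2));print(r.hand_in())
E
```

```text
18.775 [ 0.25  0.03 -0.7 ]
the job is handed in; nothing more can be done
None
```

I laid the green-handled pliers into their cut-out jaws towards the chest, pressed both tools home, and pushed the drawer shut. I handed the job in at 18.8 s on the robot's clock; the interface reports no verdict.

**Tools home:** Both tools met a hard stop under 50–70 N at nearly the same tool height (294.7 mm for the pliers, 294.9 mm for the wrench). Triangulating the pliers' block top gave about 122 mm, against 121 mm expected. Pressing the tools nudged the drawer a few millimetres towards shut, still well open.

**Drawer shut:** It slid at about 3 N with both tools passing under the chest's top, then stopped sharply at about 20 N. In the wrist image the lip stands about 12 mm out from the chest, against 14 mm nominal; the 2 mm difference is within the calibration error. It lines up with the lower drawer's lip to about 2 mm.

**At hand-in:** The arm was backed off and touching nothing, with the force near zero. It stayed clear of the mug, jar, carton and bottle; I did not measure their positions again afterwards.

**Not confirmed:** The two-view rays for the pliers' height missed each other by about 4 mm, so that check is loose. I did not separately measure the pliers' tilt or final yaw in the pocket. The pictures showed them lying between the pocket walls.

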